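Nest the heat-spreader angles in the tray

TASK

Pack the three loose aluminium heat-spreader angles onto the big one already lying in the cardboard tray, in order of size (large, middle, small), each turned the other way round from the one beneath so that the upright legs alternate sides and interlock snugly. Each flat leg must lie flat on the one below (the large angle's upright leg over the free edge of the big one), inside the upright legs already there, roughly centred lengthwise so that no end sticks out. Leave the short channel and the other bench things where they are.

Things in the scene. Friction and masses are not known exactly. Their poses are not given: they have to be found in the camera images.
- base_angle_mid (a point): Bare aluminium angle (L section), 150 mm long, legs 10 mm thick; flat leg 80 mm wide and upright leg 50 mm high over all. Point: middle of the upright leg, 25 mm above the underside; x along the length, y from the upright leg to the toe, z up. The biggest, 490 g, loose but already flat in the tray, its upright leg along one long side. The others nest on it.
- large_angle_mid (a point): Bare aluminium angle (L section), 130 mm long, legs 10 mm thick; flat leg 66 mm wide and upright leg 50 mm high over all. Point: middle of the upright leg, 25 mm above the underside; x along the length, y from the upright leg to the toe, z up. Loose on the bench, any yaw, 370 g. Nested: flipped, outer face flush over the base angle's toe (point at y 70, z +10 mm in the base angle's frame).
- middle_angle_mid (a point): Bare aluminium angle (L section), 110 mm long, legs 10 mm thick; flat leg 52 mm wide and upright leg 60 mm high over all. Point: middle of the upright leg, 30 mm above the underside; x along the length, y from the upright leg to the toe, z up. Loose, any yaw, 310 g. Nested: way round as base angle, between its and the large angle's upright legs, 4 mm free each side (y 14, z +25 mm from base angle's point).
- small_angle_mid (a point): Bare aluminium angle (L section), 90 mm long, legs 10 mm thick; flat leg 38 mm wide and upright leg 60 mm high over all. Point: middle of the upright leg, 30 mm above the underside; x along the length, y from the upright leg to the toe, z up. Loose, any yaw, 220 g. Nested: flipped, between upright legs of middle and large angle, 4 mm free each side (y 56, z +35 mm from base angle's point).
- tray_floor (a point): Shallow cardboard tray fixed to the bench, 172 x 100 mm outside, 156 x 84 mm inside, rim 8 mm above its 4 mm floor. This point is the centre of its floor; x runs along its length; the base angle's y points along the tray's y.
- channel_mid (a point): Bystander: short thin aluminium U channel, 85 x 50 x 28 mm, lying legs up among the angles; not to be packed. Point at its centre.
- flux_bottle_mid (a point): Bystander: small amber bottle, 36 mm diameter, 120 mm high, standing left of the tray. Point at its centre.
- capacitor_mid (a point): Bystander: blue can capacitor, 40 mm diameter, 100 mm high, standing right of the tray. Point at its centre.
- spool_mid (a point): Bystander: metal solder spool, 60 mm diameter, 42 mm high, beyond the tray. Point at its centre.
- screwdriver_grip (a point): Bystander: screwdriver with a red handle, 180 mm long, lying between the robot and the tray. Point on its handle.
- magnifier: Gooseneck magnifier, fixed, beyond the tray on the left: foot 75 x 100 mm, 250 mm high; its lens leans away from the robot and to the left. Origin under the foot.
Not all that is in view belongs to the job. Leave any orange or yellow look-alike of the part that bears small_angle_mid alone.

How it is judged:
On the way, in this order (a step that is already met when the one before it is completed fails the run):
1. the large angle lies nested, flipped, on the base angle and is let go (x of large_angle_mid in the frame of base_angle_mid between -0.013 and 0.013 m and y of large_angle_mid in the frame of base_angle_mid between 0.062 and 0.082 m and z of large_angle_mid in the frame of base_angle_mid between 0.007 and 0.013 m and angle between large_angle_mid's own z axis and vertical below 0.05 rad and angle between the x axis of large_angle_mid and the x axis of base_angle_mid, either way round below 0.1 rad and contact force between the fingers and large_angle below 0.05 N), for 0.2 s.
2. the middle angle lies nested in the large angle and is let go (x of middle_angle_mid in the frame of base_angle_mid between -0.02 and 0.02 m and y of middle_angle_mid in the frame of base_angle_mid between 0.007 and 0.026 m and z of middle_angle_mid in the frame of base_angle_mid between 0.022 and 0.028 m and angle between middle_angle_mid's own z axis and vertical below 0.05 rad and angle between the x axis of middle_angle_mid and the x axis of base_angle_mid, either way round below 0.1 rad and contact force between the fingers and middle_angle below 0.05 N), for 0.2 s.
3. the small angle lies nested, flipped, in the middle angle and is let go (x of small_angle_mid in the frame of base_angle_mid between -0.026 and 0.026 m and y of small_angle_mid in the frame of base_angle_mid between 0.046 and 0.073 m and z of small_angle_mid in the frame of base_angle_mid between 0.032 and 0.038 m and angle between small_angle_mid's own z axis and vertical below 0.05 rad and angle between the x axis of small_angle_mid and the x axis of base_angle_mid, either way round below 0.1 rad and contact force between the fingers and small_angle below 0.05 N), for 0.2 s.
At the end, for the whole second after the job is handed in: Base angle flat in the tray. From its middle point, along its axes, those of the large, middle and small angle lie at y 62-82, 7-26, 46-73 mm, z 10, 25, 35 (each +-3) and x within 13, 20, 26 mm; parallel within 0.1 rad, flat within 0.05, released, at rest (all of step 1 and all of step 2 and all of step 3 and angle between base_angle_mid's own z axis and vertical below 0.04 rad and z of base_angle_mid in the frame of tray_floor between 0.022 and 0.028 m and horizontal distance between base_angle_mid and tray_floor below 0.045 m and linear speed of each of base_angle, large_angle, middle_angle, small_angle below 0.02 m/s); the robot touches nothing.
It fails at once if the short channel is moved more than 30 mm (distance of channel_mid from where it was at the start of the episode above 0.03 m).
It fails at once if the flux bottle is moved more than 30 mm (distance of flux_bottle_mid from where it was at the start of the episode above 0.03 m).
It fails at once if the capacitor can is moved more than 30 mm (distance of capacitor_mid from where it was at the start of the episode above 0.03 m).
It fails at once if the solder spool is moved more than 30 mm (distance of spool_mid from where it was at the start of the episode above 0.03 m).
It fails at once if the screwdriver is moved more than 30 mm (distance of screwdriver_grip from where it was at the start of the episode above 0.03 m).
It also fails if it takes over 72 s, if anything falls off the work surface, if the arm or the gripper's body presses on something with over 40 N, if the wrist force passes 120 N, or if a joint passes its speed limit or range.

ROBOT

A 7-joint arm with a two-finger parallel gripper is mounted at the origin on the work surface. World frame = base frame: x ahead of the robot, y to its left, z up, the work surface at z = 0. Lengths are in m, angles in rad, forces in N, time in s.
With the tool pointing down it reaches from about 0.425 to 0.925 m from the base axis. Payload 6.8 kg.
Tool frame: the origin (TCP) lies on the centre line of the jaws, within the pads' length; the fingertips stand 19 mm ahead of it and the grasp point (between the pads) is the TCP (r.tip_extent is the y of the fingertips in the tool frame, in m); y points along the fingers, z is the direction in which the jaws open and shut, and the axes are right-handed (so a half turn about y gives the same grasp; the last joint's range is limited). The gripper opens to 85 mm and grips with 20 to 120 N. Pads are 22 mm wide; open, the fingers measure 114 mm over their backs; the gripper's body (76 mm by 85 mm) begins 54 mm behind the grasp point. The pads swing forward as they close: fully open they stand 13 mm farther back than shut.
Start: joints at [1.141, 0.477, 0.022, 1.555, -0.011, 1.109, -0.083], TCP at [0.213, -0.64, 0.25] pointing down, gripper open.
Joint ranges: [-2.96, 2.96], [-0.34, 2.1], [-1.41, 1.46], [0.24, 2.44], [-1.37, 4.51], [0.17, 1.92], [-2.96, 2.96]. Speed limits (rad/s): [2.39, 2.39, 3.14, 3.14, 3.14, 3.14, 3.14].

INTERFACE

Orientations are given as a rotation vector (axis times angle).
In Python, from bench import r gives the robot as it stands. The module is installed in compiled form; this text tells all that it offers.
- The arm moves only by the tool jog_arm, never from a script. Its argument "motion" is a list of rows, each a list of 3 entries, a list of its own where there are three numbers: the opening, from 0 (shut) to 1 (fully open), then the shift along the tool's x, y, z in m, then the turn, a rotation vector about the tool's x, y, z in degrees. A call has 1 to 10 rows; each row shifts and turns the commanded pose from where the row before left it, along the tool's axes as they then stand; what a row does not reach is not made up. A row lasts 1/12 s, in which the tool goes at most 41.7 mm and 7.16 degrees, less where a joint would pass 70% of its speed; a pose out of reach is approached as far as the arm can. A call with a gripper value outside its range is refused whole. The fingers move at their own pace and stop on an object; "force" is the grip in N (left out, the last holds). Time passes only in rows, so rows that do not move let the fingers close. It gives the time, the measured TCP pose, the force and the opening at its end, in the units of the state.
- r.get_obs(): the state, without advancing time (a new reading comes with each control period).
- r.grab_frame(name): name is "scene" or "top" or "wrist"; returns a dict with "image" (400x640x3 uint8, red, green, blue), "range_z" (400x640 float32, m along the optical axis (not along the pixel's ray), 0 where there is no reading), "fx", "fy", "cx", "cy" (pixels), "xyz" and "orientation" of the camera in the world. Camera axes: x right, y down, z forward; pixel columns grow to the right and rows downward; lengths in m; the calibration is good to about 2 mm. The wrist camera is an equidistant fisheye: a pixel r from the principal point sees the ray r / f radians off the axis. A picture is of the moment at which its call begins.
- r.hand_in(): hands the job in, once; it reports no verdict.
The state is a dict: "clock": time; "joints": joint angles; "qvel": joint speeds; "tau": joint torques, N m; "tcp_pos": TCP position; "orientation": TCP orientation; "contact_force": force on the tool from outside, world axes, zero at the start; "moment": the same for the moment, N m; "grip_width": finger opening in m.
Only numpy, scipy, OpenCV 4.12 (cv2) and the standard library are available. Lean on these libraries where they do the work, as an engineer would, in place of code of your own. Each camera call takes 0.05 s, during which the arm holds its last target.

## Working session

There is one attempt and no reset: what is moved stays moved. The work goes in short steps, Python scripts to look and compute and a tool call to move; the robot and the scene stay as the last step left them, time stands still between calls to the robot, and variables do not carry over. Pictures are saved under pics/ and viewed, and the job is handed in when it is done.

Besides the shell and the picture viewer there is one more tool, called after "Emit:" in YAML: its name, and indented under it one key for each argument. jog_arm: Moves the arm, as the interface text tells. Its arguments: {"type":"object","properties":{"motion":{"type":"array","items":{"type":"array"}},"force":{"type":"number"}},"required":["motion"]}

```bash
mkdir -p pics
python3 - <<'E'
from bench import r
import cv2,numpy as np
o=r.get_obs();print({k:np.round(v,3) if not isinstance(v,dict) else v for k,v in o.items()}, r.tip_extent)
for n in ["scene","top"]:
    f=r.grab_frame(n);cv2.imwrite(f"pics/{n}0.png",f["image"][:,:,::-1]);np.savez(f"{n}0.npz",**f)
    print(n,f["fx"],f["fy"],f["cx"],f["cy"],f["xyz"],f["orientation"])
E
```

```text
{'clock': np.float64(0.0), 'joints': array([ 1.141,  0.478,  0.022,  1.556, -0.012,  1.109, -0.083]), 'qvel': array([ 0.001, -0.002, -0.   , -0.001,  0.001, -0.001,  0.001]), 'tau': array([ 1.0000e-03, -5.9645e+01,  1.6080e+00, -2.8120e+01,  1.2000e-02,
        9.0000e-03,  0.0000e+00]), 'tcp_pos': array([ 0.213, -0.64 ,  0.249]), 'orientation': array([-0.333,  2.049, -2.046]), 'contact_force': array([-0.239,  0.197, -0.619]), 'moment': array([ 0.022, -0.007, -0.011]), 'grip_width': np.float64(0.085)} 0.019
scene 389.31229208387026 389.31229208387026 318.87639703679463 203.14812815221651 [1.05647768 0.50763846 0.74481617] [-0.90474571 -2.50616022  1.06870257]
top 429.8405276910081 429.8405276910081 315.7229798804591 195.86086272332687 [ 0.3746537  -0.05040088  1.23545953] [-2.11280325  2.15121744 -0.17450032]
```

View pics/scene0.png

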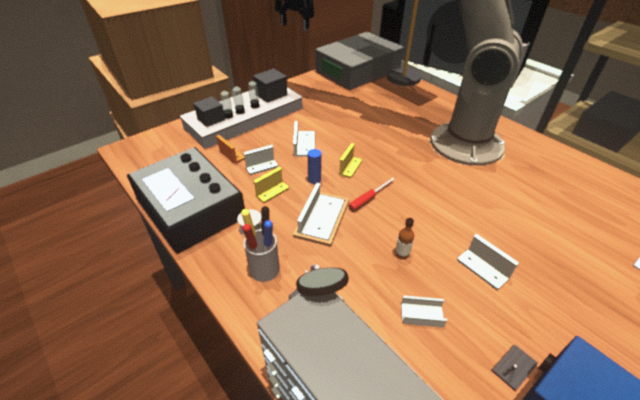

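View pics/top0.png

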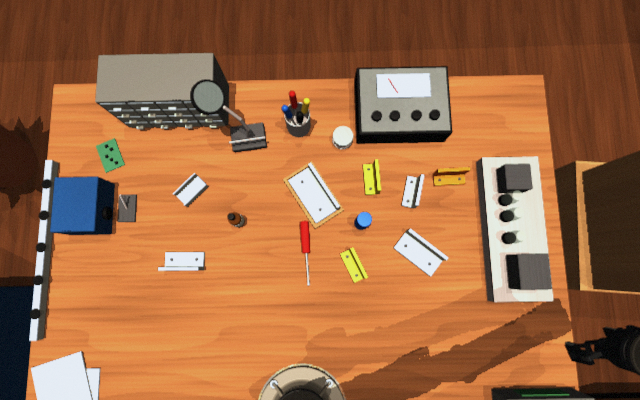

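```bash
cat > h.py <<'E'
import numpy as np,cv2
from scipy.spatial.transform import Rotation as R
def cloud(f):
    h,w=f["range_z"].shape
    u,v=np.meshgrid(np.arange(w),np.arange(h))
    z=f["range_z"].astype(float)
    p=np.stack([(u-f["cx"])/f["fx"]*z,(v-f["cy"])/f["fy"]*z,z],-1)
    return p@R.from_rotvec(f["orientation"]).as_matrix().T+f["xyz"]
E
python3 - <<'E'
from h import *
f=dict(np.load("top0.npz"));P=cloud(f)
im=f["image"][:,:,::-1]
for n,(u,v) in dict(L=(420,252),S=(412,190),M=(185,262),tray=(314,195),chan=(190,190),cap=(363,220),bot=(235,220)).items():
    print(n,P[v,u].round(3))
t=[]
for (u,v) in [(420,252),(412,190),(185,262),(314,195)]:
    c=im[v-38:v+38,u-50:u+50];t.append(cv2.resize(c,(400,300),interpolation=cv2.INTER_CUBIC))
cv2.imwrite("pics/c1.png",np.vstack([np.hstack(t[:2]),np.hstack(t[2:])]))
# height image
z=P[...,2];print(np.median(z[(f["range_z"]>0)][::50]))
# rim
for n,(u,v) in dict(L=(420,252),S=(412,190),M=(185,262)).items():
    q=P[v-35:v+35,u-35:u+35].reshape(-1,3)
    zs=q[:,2]; print(n,np.histogram(zs,bins=np.arange(-.005,.075,.005))[0])
E
```

```text
L [ 0.416 -0.339  0.009]
S [ 0.594 -0.326  0.012]
M [0.399 0.326 0.009]
tray [ 0.583 -0.042  0.02 ]
chan [0.607 0.319 0.003]
cap [ 0.499 -0.171  0.103]
bot [0.507 0.171 0.086]
0.00032873918610287767
L [1088 2322  514  609   59   18   13   22   17   14   67  120    6    0
    0]
S [1295 2510  341  296   46   21   13   23   16   15   18   16   98  143
    8]
M [1290 2601  429  365   28    1    1    2    2    1    3    2   40   86
    6]
```

View pics/c1.png

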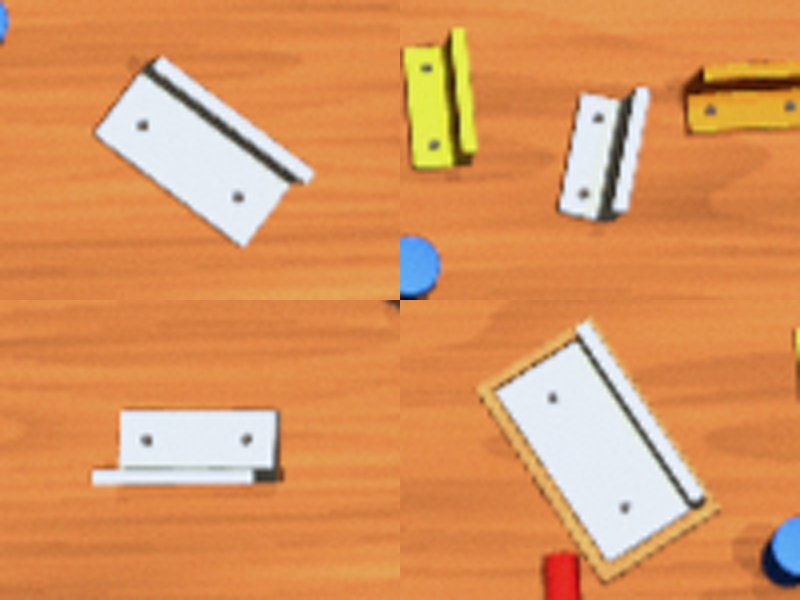

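```bash
cat >> h.py <<'E'
def fit(P,u,v,ztop,w=40,zflat=.01,img=None):
    q=P[v-w:v+w,u-w:u+w].reshape(-1,3)
    r_=q[abs(q[:,2]-ztop)<.006]; fl=q[abs(q[:,2]-zflat)<.0045]
    # keep only the main cluster
    c=np.median(r_,0); r_=r_[np.linalg.norm(r_[:,:2]-c[:2],axis=1)<.1]
    (cx,cy),(a,b),ang=cv2.minAreaRect((r_[:,:2]*1000).astype(np.float32))
    m=r_[:,:2].mean(0); U,S,V=np.linalg.svd(r_[:,:2]-m); d=V[0]
    s=(r_[:,:2]-m)@d; n=np.array([-d[1],d[0]])
    return dict(n=len(r_),mean=m.round(4),rectc=np.round([cx,cy],1),size=np.round([a,b],1),yaw=np.degrees(np.arctan2(d[1],d[0])).round(2),ext=(s.min().round(4),s.max().round(4)),mid=(m+d*(s.min()+s.max())/2).round(4),z=r_[:,2].mean().round(4))
E
python3 - <<'E'
from h import *
for cam in ["top","scene"]:
    f=dict(np.load(cam+"0.npz"));P=cloud(f)
    for n,(x,y),zt in [("L",(.435,-.345),.05),("S",(.594,-.335),.06),("M",(.38,.32),.06),("B",(.583,-.06),.054)]:
        m=np.linalg.norm(P[...,:2]-np.array([x,y]),axis=-1)<.085
        Q=P[m]; Q=Q[abs(Q[:,2]-zt)<.006][None]
        d=fit(np.broadcast_to(Q[0][:,None],(Q.shape[1],1,3)),0,0,zt) if 0 else None
        r_=Q[0]; mm=r_[:,:2].mean(0); V=np.linalg.svd(r_[:,:2]-mm)[2]; dd=V[0]; s=(r_[:,:2]-mm)@dd; t=(r_[:,:2]-mm)@V[1]
        print(cam,n,len(r_),"yaw",np.degrees(np.arctan2(dd[1],dd[0])).round(2),"mid",(mm+dd*(s.min()+s.max())/2).round(4),"len",np.ptp(s).round(4),"thk",np.ptp(t).round(4),"z",r_[:,2].mean().round(4))
E
```

```text
top L 193 yaw -129.1 mid [ 0.4365 -0.3513] len 0.1301 thk 0.0111 z 0.0507
top S 157 yaw 142.99 mid [ 0.6034 -0.3504] len 0.1285 thk 0.0491 z 0.0604
top M 130 yaw 90.17 mid [0.3827 0.3277] len 0.109 thk 0.0091 z 0.061
top B 188 yaw -147.86 mid [ 0.6027 -0.0708] len 0.1416 thk 0.0108 z 0.0547
scene L 78 yaw 50.91 mid [ 0.4379 -0.3526] len 0.1355 thk 0.0098 z 0.0486
scene S 112 yaw 145.42 mid [ 0.605  -0.3477] len 0.1257 thk 0.0527 z 0.0579
scene M 242 yaw 89.5 mid [0.3862 0.3289] len 0.1098 thk 0.0128 z 0.0587
scene B 167 yaw 31.91 mid [ 0.6044 -0.0709] len 0.1395 thk 0.0113 z 0.0526
```

Run:
```python
from h import *
for cam in ["top","scene"]:
    f=dict(np.load(cam+"0.npz"));P=cloud(f);I=f["image"].astype(int)
    sat=(I.max(-1)-I.min(-1))
    for n,(x,y),zt,rad in [("S",(.594,-.345),.06,.055),("B",(.603,-.071),.054,.09),("S2",(.594,-.345),.06,.065)]:
        m=(np.linalg.norm(P[...,:2]-np.array([x,y]),axis=-1)<rad)&(sat<60)
        Q=P[m]; r_=Q[abs(Q[:,2]-zt)<.006]
        mm=r_[:,:2].mean(0); V=np.linalg.svd(r_[:,:2]-mm)[2]; dd=V[0]; s=(r_[:,:2]-mm)@dd; t=(r_[:,:2]-mm)@V[1]
        print(cam,n,len(r_),"yaw",np.degrees(np.arctan2(dd[1],dd[0])).round(2),"mid",(mm+dd*(s.min()+s.max())/2).round(4),"len",np.ptp(s).round(4),"thk",np.ptp(t).round(4),"z",r_[:,2].mean().round(4))
```

```text
top S 128 yaw 165.87 mid [ 0.587  -0.3341] len 0.0887 thk 0.0109 z 0.0605
top B 196 yaw -148.01 mid [ 0.6061 -0.0688] len 0.1495 thk 0.0107 z 0.0547
top S2 128 yaw 165.87 mid [ 0.587  -0.3341] len 0.0887 thk 0.0109 z 0.0605
scene S 95 yaw -13.96 mid [ 0.589  -0.3335] len 0.0894 thk 0.0138 z 0.058
scene B 183 yaw 31.84 mid [ 0.6086 -0.0683] len 0.1493 thk 0.0113 z 0.0526
scene S2 95 yaw -13.96 mid [ 0.589  -0.3335] len 0.0894 thk 0.0138 z 0.058
```

```bash
cat >> h.py <<'E'
def tool(o):
    M=R.from_rotvec(o["orientation"]).as_matrix()
    return M, np.degrees(np.arctan2(M[1,2],M[0,2])), np.degrees(np.arctan2(M[1,0],M[0,0]))
def plan(r,xyz,yawz):
    """shift in tool axes to reach xyz (world), and turn about tool y to bring tool z to yaw yawz"""
    o=r.get_obs();M,yz,yx=tool(o)
    d=np.array(xyz)-o["tcp_pos"]; s=M.T@d
    # tool y down -> turn +a about tool y = yaw -a
    t=-((yawz-yz+180)%360-180)
    return s.round(4),round(t,1)
E
python3 - <<'E'
from h import *
from bench import r
o=r.get_obs();M,yz,yx=tool(o);print(M.round(3),yz,yx, np.degrees(np.arctan2(o["tcp_pos"][1],o["tcp_pos"][0])))
print(np.degrees(o["joints"]).round(1))
E
```

```text
[[-0.949 -0.001  0.316]
 [-0.316  0.001 -0.949]
 [ 0.    -1.    -0.002]] -71.56024698357703 -161.56023676404288 -71.56271897692795
[65.4 27.4  1.3 89.2 -0.7 63.6 -4.8]
```

Run:
```python
from h import *
from bench import r
print(plan(r,[.437,-.352,.16],-39))
```

```text
(array([-0.3033,  0.0897, -0.2022]), np.float64(-32.6))
```

Emit:
jog_arm:
  motion:
    - [0.6, [-0.0303, 0.009, -0.0202], [0, 0, 0]]
    - [0.6, [-0.0303, 0.009, -0.0202], [0, 0, 0]]
    - [0.6, [-0.0303, 0.009, -0.0202], [0, 0, 0]]
    - [0.6, [-0.0303, 0.009, -0.0202], [0, 0, 0]]
    - [0.6, [-0.0303, 0.009, -0.0202], [0, 0, 0]]
    - [0.6, [-0.0303, 0.009, -0.0202], [0, 0, 0]]
    - [0.6, [-0.0303, 0.009, -0.0202], [0, 0, 0]]
    - [0.6, [-0.0303, 0.009, -0.0202], [0, 0, 0]]
    - [0.6, [-0.0303, 0.009, -0.0202], [0, 0, 0]]
    - [0.6, [-0.0303, 0.009, -0.0202], [0, 0, 0]]
  force: 80

```text
clock: 0.93
tcp_pos: [0.4376, -0.3513, 0.1597]
orientation: [-0.332, 2.048, -2.047]
contact_force: [0.7, 0.1, 0.1]
grip_width: 0.0514
```

Emit:
jog_arm:
  motion:
    - [0.6, [0, 0, 0], [0, -6.5, 0]]
    - [0.6, [0, 0, 0], [0, -6.5, 0]]
    - [0.6, [0, 0, 0], [0, -6.5, 0]]
    - [0.6, [0, 0, 0], [0, -6.5, 0]]
    - [0.6, [0, 0, 0], [0, -6.6, 0]]
    - [0.6, [0, 0, 0], [0, 0, 0]]
    - [0.6, [0, 0, 0], [0, 0, 0]]

```text
clock: 1.52
tcp_pos: [0.4368, -0.3529, 0.16]
orientation: [-0.804, 1.693, -1.692]
contact_force: [0.0, -0.8, -0.0]
grip_width: 0.0511
```

Run:
```python
from h import *
from bench import r
print(plan(r,[.437,-.352,.046],-39)); o=r.get_obs();print(o["tcp_pos"],tool(o)[1],np.degrees(o["joints"]).round(1),o["grip_width"])
f=r.grab_frame("wrist");cv2.imwrite("pics/w1.png",f["image"][:,:,::-1]);print(f["fx"],f["cx"],f["cy"],f["xyz"],f["orientation"])
np.savez("w1.npz",**f)
```

```text
(array([-0.0008,  0.114 , -0.0003]), np.float64(-0.2))
[ 0.4367873  -0.35289001  0.16004521] -39.172154179521165 [ 42.5  23.3 -12.5 109.    6.5  48.4 -12.5] 0.051102975361233476
309.70691628693146 315.1206900171196 201.31991909671552 [ 0.48241894 -0.29705196  0.28369584] [ 2.70553009 -0.96305263 -0.13987289]
```

View pics/w1.png

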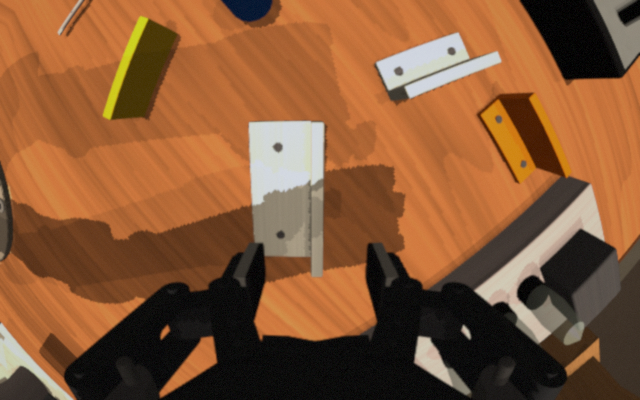

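Emit:
jog_arm:
  motion:
    - [0.6, [0, 0.03, 0], [0, 0, 0]]
    - [0.6, [0, 0.03, 0], [0, 0, 0]]
    - [0.6, [0, 0.03, 0], [0, 0, 0]]
    - [0.6, [0, 0.025, 0], [0, 0, 0]]
    - [0.3, [0, 0, 0], [0, 0, 0]]
    - [0, [0, 0, 0], [0, 0, 0]]
    - [0, [0, 0, 0], [0, 0, 0]]
    - [0, [0, 0, 0], [0, 0, 0]]
    - [0, [0, 0, 0], [0, 0, 0]]
    - [0, [0, 0, 0], [0, 0, 0]]

```text
clock: 2.4
tcp_pos: [0.4381, -0.3536, 0.0472]
orientation: [-0.805, 1.687, -1.692]
contact_force: [-0.9, 1.9, 8.0]
grip_width: 0.0083
```

Run:
```python
from h import *
from bench import r
o=r.get_obs();print(o["tcp_pos"],tool(o)[1],o["grip_width"],o["contact_force"])
f=r.grab_frame("wrist");cv2.imwrite("pics/w2.png",f["image"][:,:,::-1])
```

```text
[ 0.43807449 -0.35355372  0.04715087] -38.9934836725478 0.008338884395368364 [-0.93709861  1.92038477  8.00979427]
```

View pics/w2.png

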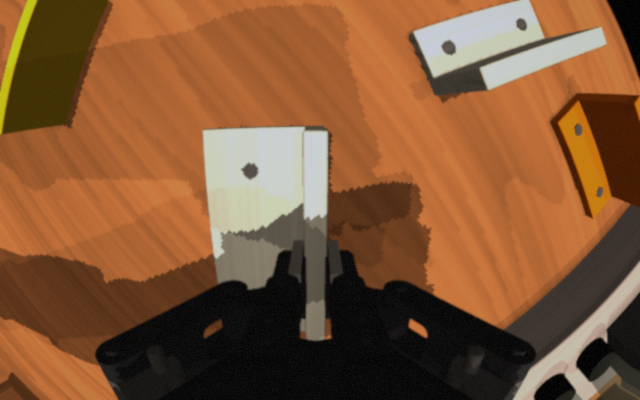

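Emit:
jog_arm:
  motion:
    - [0, [0, -0.01, 0], [0, 0, 0]]
    - [0, [0, -0.02, 0], [0, 0, 0]]
    - [0, [0, -0.03, 0], [0, 0, 0]]
    - [0, [0, -0.03, 0], [0, 0, 0]]
    - [0, [0, -0.03, 0], [0, 0, 0]]
    - [0, [0, -0.03, 0], [0, 0, 0]]
    - [0, [0, 0, 0], [0, 0, 0]]

```text
clock: 3.03
tcp_pos: [0.4398, -0.3548, 0.2022]
orientation: [-0.801, 1.68, -1.698]
contact_force: [0.7, -1.2, -3.4]
grip_width: 0.0083
```

Run:
```python
from h import *
from bench import r
o=r.get_obs();print(o["tcp_pos"],tool(o)[1],o["grip_width"],o["contact_force"],o["moment"])
f=r.grab_frame("wrist");cv2.imwrite("pics/w3.png",f["image"][:,:,::-1])
print(plan(r,[.570,-.009,.2],122))
```

```text
[ 0.43977486 -0.35478097  0.20217106] -38.98782611154563 0.008293436060990029 [ 0.70437655 -1.21368768 -3.43446556] [-0.14822916 -0.2084076   0.02869569]
(array([-0.3509, -0.0015, -0.115 ]), np.float64(-161.0))
```

View pics/w3.png

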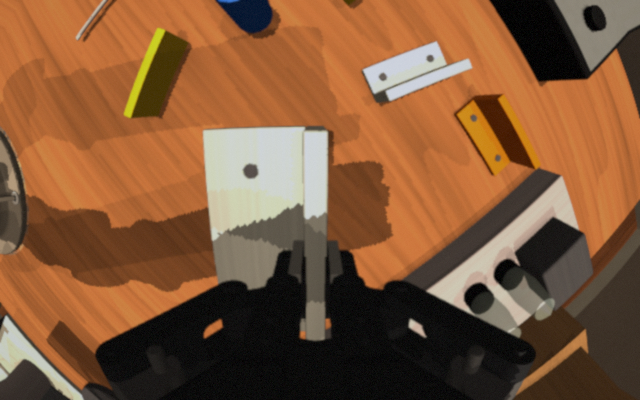

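Emit:
jog_arm:
  motion:
    - [0, [-0.035, 0, -0.0115], [0, 0, 0]]
    - [0, [-0.035, 0, -0.0115], [0, 0, 0]]
    - [0, [-0.035, 0, -0.0115], [0, 0, 0]]
    - [0, [-0.035, 0, -0.0115], [0, 0, 0]]
    - [0, [-0.035, 0, -0.0115], [0, 0, 0]]
    - [0, [-0.035, 0, -0.0115], [0, 0, 0]]
    - [0, [-0.035, 0, -0.0115], [0, 0, 0]]
    - [0, [-0.035, 0, -0.0115], [0, 0, 0]]
    - [0, [-0.035, 0, -0.0115], [0, 0, 0]]
    - [0, [-0.035, 0, -0.0115], [0, 0, 0]]

```text
clock: 3.92
tcp_pos: [0.5667, -0.007, 0.1938]
orientation: [-0.81, 1.692, -1.69]
contact_force: [0.9, -0.7, -4.1]
grip_width: 0.0084
```

Emit:
jog_arm:
  motion:
    - [0, [0, 0, 0], [0, -7, 0]]
    - [0, [0, 0, 0], [0, -7, 0]]
    - [0, [0, 0, 0], [0, -7, 0]]
    - [0, [0, 0, 0], [0, -7, 0]]
    - [0, [0, 0, 0], [0, -7, 0]]
    - [0, [0, 0, 0], [0, -7, 0]]
    - [0, [0, 0, 0], [0, -7, 0]]
    - [0, [0, 0, 0], [0, -7, 0]]
    - [0, [0, 0, 0], [0, -7, 0]]
    - [0, [0, 0, 0], [0, -7, 0]]

```text
clock: 4.75
tcp_pos: [0.5664, -0.0087, 0.1937]
orientation: [-1.421, 0.799, -0.795]
contact_force: [-0.2, 1.0, -4.0]
grip_width: 0.0084
```

Emit:
jog_arm:
  motion:
    - [0, [0, 0, 0], [0, -7, 0]]
    - [0, [0, 0, 0], [0, -7, 0]]
    - [0, [0, 0, 0], [0, -7, 0]]
    - [0, [0, 0, 0], [0, -7, 0]]
    - [0, [0, 0, 0], [0, -7, 0]]
    - [0, [0, 0, 0], [0, -7, 0]]
    - [0, [0, 0, 0], [0, -7, 0]]
    - [0, [0, 0, 0], [0, -7, 0]]
    - [0, [0, 0, 0], [0, -7, 0]]
    - [0, [0, 0, 0], [0, -7, 0]]

```text
clock: 5.58
tcp_pos: [0.5664, -0.0088, 0.1937]
orientation: [-1.565, -0.154, 0.158]
contact_force: [1.1, 0.0, -3.8]
grip_width: 0.0083
```

Run:
```python
from h import *
from bench import r
o=r.get_obs();M,a,b=tool(o);print(o["tcp_pos"],a,M[:,1],o["grip_width"],o["contact_force"],np.degrees(o["joints"]).round(1))
print(plan(r,[.570,-.009,.2],122))
```

```text
[ 0.56638421 -0.00882869  0.19374225] 101.37889269383449 [-2.91149747e-03 -5.64605141e-05 -9.99995760e-01] 0.008298823597809887 [ 1.11961828  0.00529349 -3.81936275] [ 33.2  29.2 -50.7 104.8  26.2  58.7  73.3]
(array([ 0.0035, -0.0063, -0.0009]), np.float64(-20.6))
```

Emit:
jog_arm:
  motion:
    - [0, [0, 0, 0], [0, -7, 0]]
    - [0, [0, 0, 0], [0, -7, 0]]
    - [0, [0, 0, 0], [0, -6.6, 0]]
    - [0, [0, 0, 0], [0, 0, 0]]
    - [0, [0, 0, 0], [0, 0, 0]]

```text
clock: 6.0
tcp_pos: [0.5667, -0.0088, 0.194]
orientation: [-1.527, -0.428, 0.432]
contact_force: [-0.6, -0.1, -4.0]
grip_width: 0.0082
```

```bash
cat >> h.py <<'E'
def look(r,n,tag):
    f=r.grab_frame(n);cv2.imwrite(f"pics/{tag}.png",f["image"][:,:,::-1]);np.savez(f"{tag}.npz",**f);return f
E
python3 - <<'E'
from h import *
from bench import r
o=r.get_obs();M,a,b=tool(o);print(o["tcp_pos"],a,M[:,1],np.degrees(o["joints"]).round(1))
print(plan(r,[.570,-.009,.2],122))
f=look(r,"wrist","w4"); f=look(r,"top","t4");P=cloud(f)
c=f["image"][140:260,240:400,::-1];cv2.imwrite("pics/t4c.png",cv2.resize(c,(800,600),interpolation=cv2.INTER_CUBIC))
E
```

```text
[ 0.56672995 -0.0088236   0.19403474] 121.42614217368596 [-2.43884616e-03  4.33542443e-04 -9.99996932e-01] [ 36.1  31.  -55.3 104.6  29.1  60.1  90.9]
(array([ 0.0027, -0.006 , -0.0018]), np.float64(-0.6))
```

View pics/w4.png

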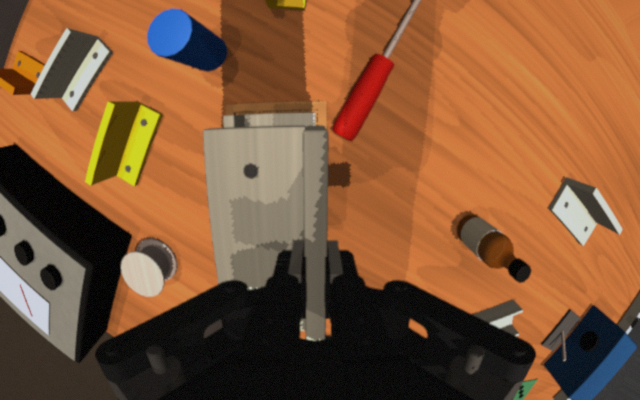

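View pics/t4c.png

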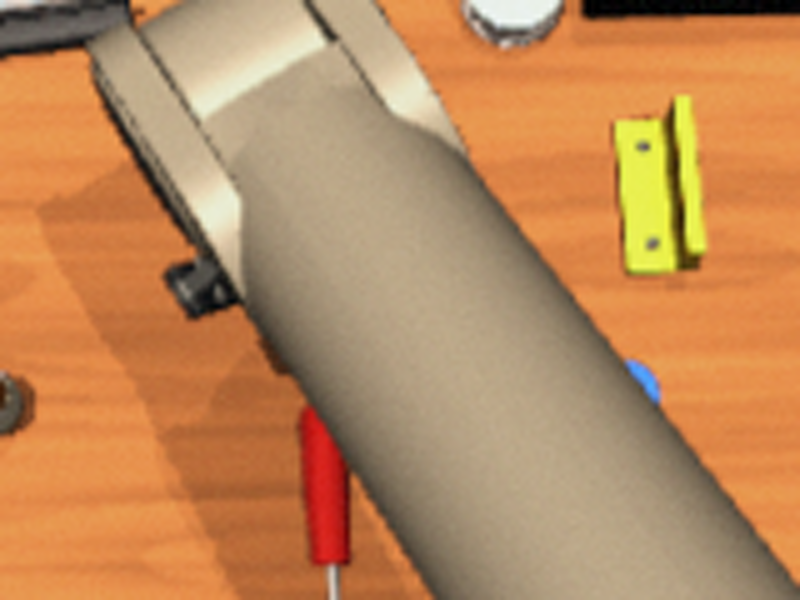

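Emit:
jog_arm:
  motion:
    - [0, [0.0027, 0.02, -0.0018], [0, -0.6, 0]]
    - [0, [0, 0.03, 0], [0, 0, 0]]
    - [0, [0, 0.03, 0], [0, 0, 0]]
    - [0, [0, 0.025, 0], [0, 0, 0]]
    - [0, [0, 0.01, 0], [0, 0, 0]]
    - [0, [0, 0, 0], [0, 0, 0]]
    - [0, [0, 0, 0], [0, 0, 0]]

```text
clock: 6.68
tcp_pos: [0.5713, -0.0082, 0.0808]
orientation: [-1.525, -0.441, 0.44]
contact_force: [0.4, 0.6, -3.7]
grip_width: 0.0083
```

Run:
```python
from h import *
from bench import r
print(plan(r,[.570,-.009,.062],122))
f=look(r,"wrist","w5"); f=look(r,"scene","s5")
c=f["image"][160:260,260:400,::-1];cv2.imwrite("pics/s5c.png",cv2.resize(c,(800,571),interpolation=cv2.INTER_CUBIC))
```

```text
(array([-0.0015,  0.0188,  0.0001]), np.float64(0.2))
```

View pics/w5.png

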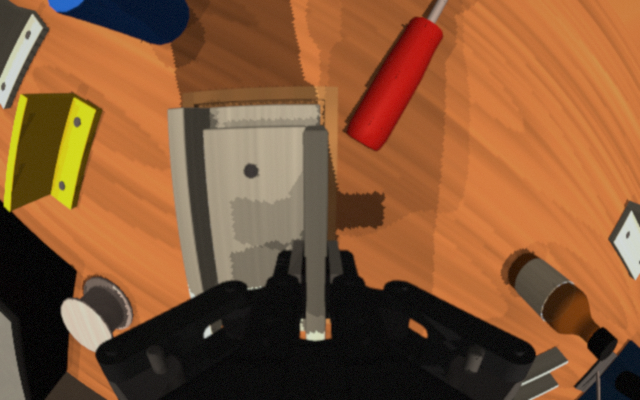

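View pics/s5c.png

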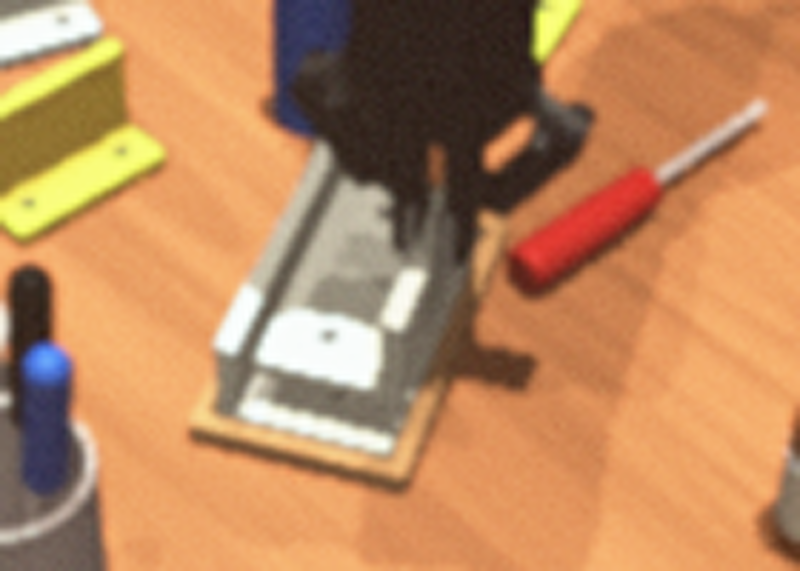

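Emit:
jog_arm:
  motion:
    - [0, [-0.0015, 0.012, 0], [0, 0.2, 0]]
    - [0, [0, 0.005, 0], [0, 0, 0]]
    - [0, [0, 0, 0], [0, 0, 0]]
    - [0, [0, 0.002, 0], [0, 0, 0]]
    - [0, [0, 0, 0], [0, 0, 0]]

```text
clock: 7.2
tcp_pos: [0.5698, -0.0094, 0.0614]
orientation: [-1.526, -0.438, 0.438]
contact_force: [-0.1, 1.0, -3.0]
grip_width: 0.0082
```

Emit:
jog_arm:
  motion:
    - [0, [0, 0.0012, 0], [0, 0, 0]]
    - [0, [0, 0, 0], [0, 0, 0]]
    - [0, [0, 0, 0], [0, 0, 0]]

```text
clock: 7.45
tcp_pos: [0.57, -0.0093, 0.0612]
orientation: [-1.527, -0.438, 0.438]
contact_force: [-3.1, -0.6, 5.6]
grip_width: 0.0084
```

Contact. Release gently, then rise.

Emit:
jog_arm:
  motion:
    - [0.25, [0, 0, 0], [0, 0, 0]]
    - [0.3, [0, 0, 0], [0, 0, 0]]
    - [0.3, [0, 0, 0], [0, 0, 0]]
    - [0.3, [0, -0.015, 0], [0, 0, 0]]
    - [0.3, [0, -0.03, 0], [0, 0, 0]]
    - [0.3, [0, -0.035, 0], [0, 0, 0]]
    - [0.3, [0, -0.035, 0], [0, 0, 0]]
    - [0.3, [0, -0.03, 0], [0, 0, 0]]

```text
clock: 8.12
tcp_pos: [0.57, -0.0087, 0.2085]
orientation: [-1.526, -0.44, 0.437]
contact_force: [0.5, -0.9, -0.1]
grip_width: 0.0258
```

Run:
```python
from h import *
from bench import r
f=look(r,"wrist","w6"); f=look(r,"scene","s6")
c=f["image"][160:260,260:400,::-1];cv2.imwrite("pics/s6c.png",cv2.resize(c,(800,571),interpolation=cv2.INTER_CUBIC))
print(plan(r,[.385,.328,.2],0), r.get_obs()["tcp_pos"])
```

```text
(array([0.0191, 0.0098, 0.3845]), np.float64(122.1)) [ 0.57281097 -0.00799126  0.21149925]
```

View pics/w6.png

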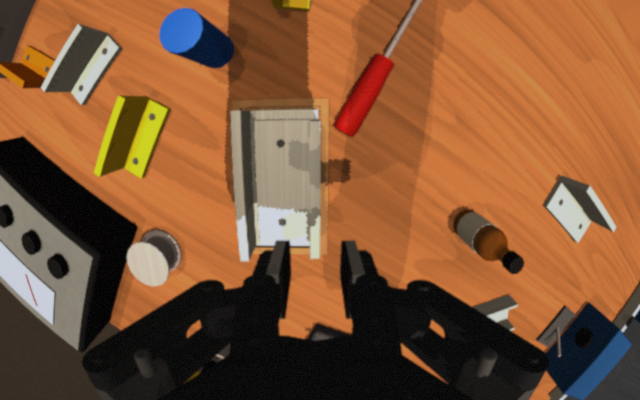

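View pics/s6c.png

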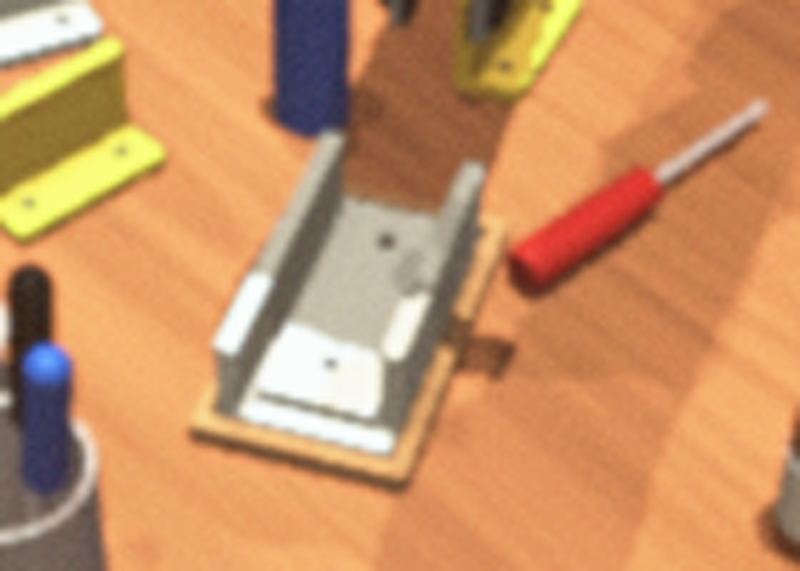

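Emit:
jog_arm:
  motion:
    - [0.4, [0.0019, 0, 0.037], [0, 0, 0]]
    - [0.4, [0.0019, 0, 0.037], [0, 0, 0]]
    - [0.4, [0.0019, 0, 0.037], [0, 0, 0]]
    - [0.4, [0.0019, 0, 0.037], [0, 0, 0]]
    - [0.4, [0.0019, 0, 0.037], [0, 0, 0]]
    - [0.4, [0.0019, 0, 0.037], [0, 0, 0]]
    - [0.4, [0.0019, 0, 0.037], [0, 0, 0]]
    - [0.4, [0.0019, 0, 0.037], [0, 0, 0]]
    - [0.4, [0.0019, 0, 0.037], [0, 0, 0]]
    - [0.4, [0.0019, 0, 0.037], [0, 0, 0]]

```text
clock: 9.05
tcp_pos: [0.3883, 0.3156, 0.2054]
orientation: [-1.526, -0.438, 0.438]
contact_force: [0.9, 0.4, -0.8]
grip_width: 0.034
```

Emit:
jog_arm:
  motion:
    - [0.4, [0, 0, 0], [0, 7, 0]]
    - [0.4, [0, 0, 0], [0, 7, 0]]
    - [0.4, [0, 0, 0], [0, 7, 0]]
    - [0.4, [0, 0, 0], [0, 7, 0]]
    - [0.4, [0, 0, 0], [0, 7, 0]]
    - [0.4, [0, 0, 0], [0, 7, 0]]
    - [0.4, [0, 0, 0], [0, 7, 0]]
    - [0.4, [0, 0, 0], [0, 7, 0]]
    - [0.4, [0, 0, 0], [0, 7, 0]]
    - [0.4, [0, 0, 0], [0, 7, 0]]

```text
clock: 9.88
tcp_pos: [0.3892, 0.3144, 0.2053]
orientation: [-1.507, 0.523, -0.523]
contact_force: [0.5, 0.8, -1.0]
grip_width: 0.0342
```

Emit:
jog_arm:
  motion:
    - [0.4, [0, 0, 0], [0, 7, 0]]
    - [0.4, [0, 0, 0], [0, 7, 0]]
    - [0.4, [0, 0, 0], [0, 7, 0]]
    - [0.4, [0, 0, 0], [0, 7, 0]]
    - [0.4, [0, 0, 0], [0, 7, 0]]
    - [0.4, [0, 0, 0], [0, 7, 0]]
    - [0.4, [0, 0, 0], [0, 7, 0]]
    - [0.4, [0, 0, 0], [0, 3, 0]]
    - [0.4, [0, 0, 0], [0, 0, 0]]

```text
clock: 10.63
tcp_pos: [0.3892, 0.3145, 0.2053]
orientation: [-1.209, 1.209, -1.21]
contact_force: [0.1, 0.4, 0.8]
grip_width: 0.0341
```

Run:
```python
from h import *
from bench import r
f=look(r,"wrist","w7"); f=look(r,"top","t7")
P=cloud(f);I=f["image"].astype(int);sat=(I.max(-1)-I.min(-1))
m=(np.linalg.norm(P[...,:2]-np.array([.587,-.035]),axis=-1)<.13)&(P[...,2]>.04)&(P[...,2]<.075)&(sat<70)
yb=np.array([-.53,.848]);q=P[m];t=(q[:,:2]-[.606,-.0688])@yb
for nm,k in (("B",abs(t)<.02),("L",abs(t-.07)<.02)):
    r_=q[k];mm=r_[:,:2].mean(0);V=np.linalg.svd(r_[:,:2]-mm)[2];dd=V[0];s=(r_[:,:2]-mm)@dd
    mid=mm+dd*(s.min()+s.max())/2
    print(nm,len(r_),np.degrees(np.arctan2(dd[1],dd[0])),mid.round(4),np.ptp(s),"y",(mid-[.606,-.0688])@yb,"x",(mid-[.606,-.0688])@[.848,.53],r_[:,2].mean())
print(plan(r,[.385,.328,.2],0), r.get_obs()["tcp_pos"])
c=f["image"][150:245,250:380,::-1];cv2.imwrite("pics/t7c.png",cv2.resize(c,(800,585),interpolation=cv2.INTER_CUBIC))
```

```text
B 216 -147.97914080927256 [ 0.6062 -0.0684] 0.14900562949979934 y 0.0002626118748955093 x 0.00041618171201313845 0.05380696983601913
L 194 -147.99126278592905 [ 0.5684 -0.0071] 0.12937404031377187 y 0.07224191052271646 x 0.0008622676889654918 0.06295798185103894
(array([-0.0136,  0.0052, -0.0042]), np.float64(0.2)) [0.38922364 0.31443639 0.20520488]
```

View pics/w7.png

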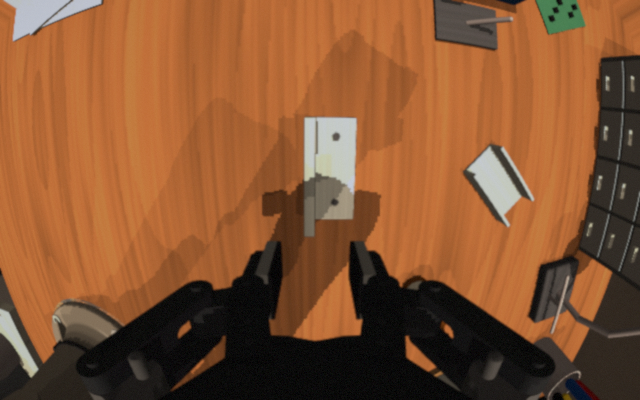

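View pics/t7c.png

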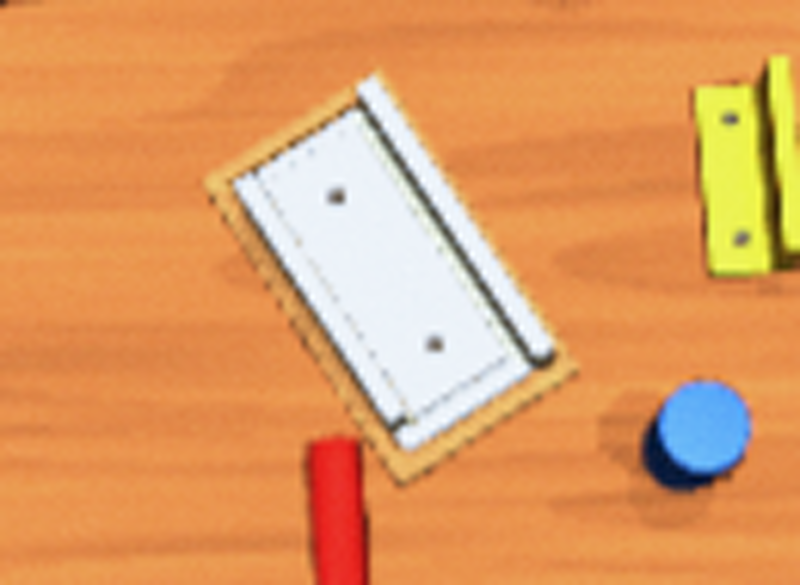

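Run:
```python
from h import *
from bench import r
print(plan(r,[.3848,.327,.055],0.3), r.get_obs()["tcp_pos"])
```

```text
(array([-0.0126,  0.1502, -0.0044]), np.float64(-0.1)) [0.38922364 0.31443639 0.20520488]
```

Emit:
jog_arm:
  motion:
    - [0.4, [-0.0126, 0, -0.0044], [0, 0, 0]]
    - [0.4, [0, 0.035, 0], [0, 0, 0]]
    - [0.4, [0, 0.035, 0], [0, 0, 0]]
    - [0.4, [0, 0.035, 0], [0, 0, 0]]
    - [0.4, [0, 0, 0], [0, 0, 0]]
    - [0.4, [0, 0, 0], [0, 0, 0]]

```text
clock: 11.23
tcp_pos: [0.3841, 0.3262, 0.0992]
orientation: [-1.215, 1.209, -1.208]
contact_force: [0.2, 0.7, 0.9]
grip_width: 0.0343
```

Run:
```python
from h import *
from bench import r
print(plan(r,[.3848,.327,.055],0.3), r.get_obs()["tcp_pos"])
look(r,"wrist","w8")
```

```text
(array([-0.0009,  0.0442,  0.0009]), np.float64(-0.2)) [0.38407136 0.32622555 0.09923974]
```

View pics/w8.png

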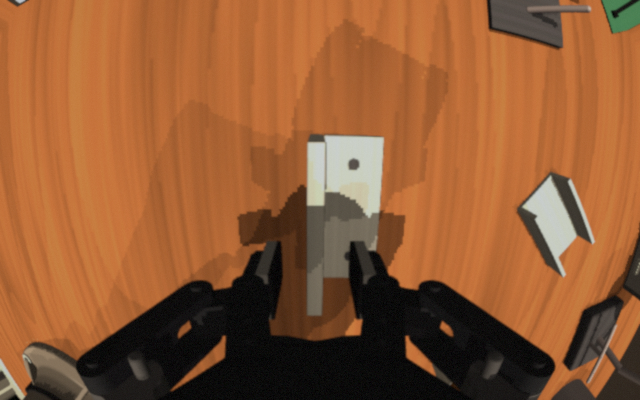

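Emit:
jog_arm:
  motion:
    - [0.4, [-0.0009, 0.025, 0.0005], [0, 0, 0]]
    - [0.4, [0, 0.019, 0], [0, 0, 0]]
    - [0.4, [0, 0, 0], [0, 0, 0]]
    - [0, [0, 0, 0], [0, 0, 0]]
    - [0, [0, 0, 0], [0, 0, 0]]
    - [0, [0, 0, 0], [0, 0, 0]]
    - [0, [0, 0, 0], [0, 0, 0]]

```text
clock: 11.87
tcp_pos: [0.3865, 0.329, 0.0585]
orientation: [-1.206, 1.208, -1.208]
contact_force: [-2.4, -0.7, 6.5]
grip_width: 0.0084
```

Emit:
jog_arm:
  motion:
    - [0, [0, -0.01, 0], [0, 0, 0]]
    - [0, [0, -0.03, 0], [0, 0, 0]]
    - [0, [0, -0.035, 0], [0, 0, 0]]
    - [0, [0, -0.035, 0], [0, 0, 0]]
    - [0, [0, -0.035, 0], [0, 0, 0]]
    - [0, [0, -0.035, 0], [0, 0, 0]]
    - [0, [0, -0.01, 0], [0, 0, 0]]
    - [0, [0, 0, 0], [0, 0, 0]]

```text
clock: 12.53
tcp_pos: [0.3867, 0.3292, 0.2502]
orientation: [-1.202, 1.206, -1.209]
contact_force: [-0.3, 0.0, -4.2]
grip_width: 0.008
```

Run:
```python
from h import *
from bench import r
print(plan(r,[.6,-.0574,.24],122.1), r.get_obs()["tcp_pos"])
look(r,"wrist","w9")
```

```text
(array([0.3868, 0.0099, 0.213 ]), np.float64(-122.1)) [0.38672378 0.32923509 0.25022778]
```

View pics/w9.png

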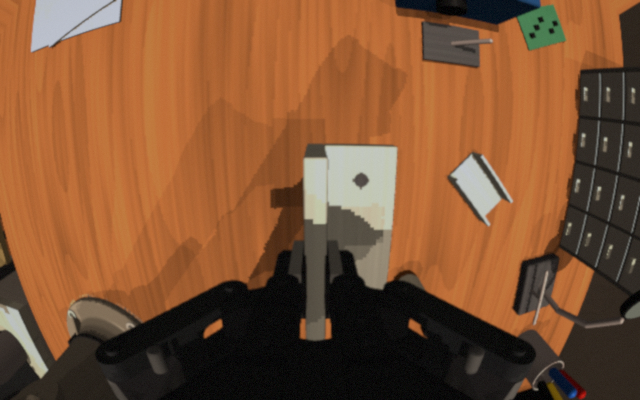

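Emit:
jog_arm:
  motion:
    - [0, [0.0322, 0, 0.0177], [0, 0, 0]]
    - [0, [0.0322, 0, 0.0177], [0, 0, 0]]
    - [0, [0.0322, 0, 0.0177], [0, 0, 0]]
    - [0, [0.0322, 0, 0.0177], [0, 0, 0]]
    - [0, [0.0322, 0, 0.0177], [0, 0, 0]]
    - [0, [0.0322, 0, 0.0177], [0, 0, 0]]
    - [0, [0.0322, 0, 0.0177], [0, 0, 0]]
    - [0, [0.0322, 0, 0.0177], [0, 0, 0]]
    - [0, [0.0322, 0, 0.0177], [0, 0, 0]]
    - [0, [0.0322, 0, 0.0177], [0, 0, 0]]

```text
clock: 13.42
tcp_pos: [0.5617, 0.0039, 0.2434]
orientation: [-1.214, 1.212, -1.206]
contact_force: [1.2, 0.1, -2.9]
grip_width: 0.0083
```

Emit:
jog_arm:
  motion:
    - [0, [0.0322, 0, 0.0177], [0, 0, 0]]
    - [0, [0.0322, 0, 0.0177], [0, 0, 0]]
    - [0, [0, 0, 0], [0, -7, 0]]
    - [0, [0, 0, 0], [0, -7, 0]]
    - [0, [0, 0, 0], [0, -7, 0]]
    - [0, [0, 0, 0], [0, -7, 0]]
    - [0, [0, 0, 0], [0, -7, 0]]
    - [0, [0, 0, 0], [0, -7, 0]]
    - [0, [0, 0, 0], [0, -7, 0]]
    - [0, [0, 0, 0], [0, -7, 0]]

```text
clock: 14.25
tcp_pos: [0.5965, -0.0584, 0.2431]
orientation: [-1.523, 0.463, -0.455]
contact_force: [0.8, 0.4, -3.1]
grip_width: 0.0083
```

Emit:
jog_arm:
  motion:
    - [0, [0, 0, 0], [0, -7, 0]]
    - [0, [0, 0, 0], [0, -7, 0]]
    - [0, [0, 0, 0], [0, -7, 0]]
    - [0, [0, 0, 0], [0, -7, 0]]
    - [0, [0, 0, 0], [0, -7, 0]]
    - [0, [0, 0, 0], [0, -7, 0]]
    - [0, [0, 0, 0], [0, -7, 0]]
    - [0, [0, 0, 0], [0, -7, 0]]
    - [0, [0, 0, 0], [0, -7, 0]]
    - [0, [0, 0, 0], [0, 0, 0]]

```text
clock: 15.08
tcp_pos: [0.5967, -0.0586, 0.2432]
orientation: [-1.531, -0.397, 0.404]
contact_force: [0.1, 0.4, -3.7]
grip_width: 0.0082
```

Run:
```python
from h import *
from bench import r
print(plan(r,[.6,-.0574,.13],122.1), r.get_obs()["tcp_pos"], tool(r.get_obs())[0][:,1])
```

```text
(array([ 0.0039,  0.1132, -0.0009]), np.float64(-2.8)) [ 0.59667057 -0.05863449  0.24322047] [-4.79081537e-03  8.80168934e-04 -9.99988137e-01]
```

Emit:
jog_arm:
  motion:
    - [0, [0.0035, 0.013, -0.0009], [0, -2.8, 0]]
    - [0, [0, 0.035, 0], [0, 0, 0]]
    - [0, [0, 0.035, 0], [0, 0, 0]]
    - [0, [0, 0.03, 0], [0, 0, 0]]
    - [0, [0, 0, 0], [0, 0, 0]]
    - [0, [0, 0, 0], [0, 0, 0]]

```text
clock: 15.58
tcp_pos: [0.5998, -0.0574, 0.1309]
orientation: [-1.525, -0.43, 0.438]
contact_force: [0.9, 0.3, -3.1]
grip_width: 0.0081
```

Run:
```python
from h import *
from bench import r
print(plan(r,[.6,-.0574,.0835],122.1), r.get_obs()["tcp_pos"], tool(r.get_obs())[0][:,1])
look(r,"wrist","w10");f=look(r,"scene","s10")
c=f["image"][160:260,260:400,::-1];cv2.imwrite("pics/s10c.png",cv2.resize(c,(800,571),interpolation=cv2.INTER_CUBIC))
```

```text
(array([ 0.0004,  0.0474, -0.0002]), np.float64(-0.4)) [ 0.59982317 -0.05742284  0.13087916] [-5.63640012e-03  6.86067233e-04 -9.99983880e-01]
```

View pics/w10.png

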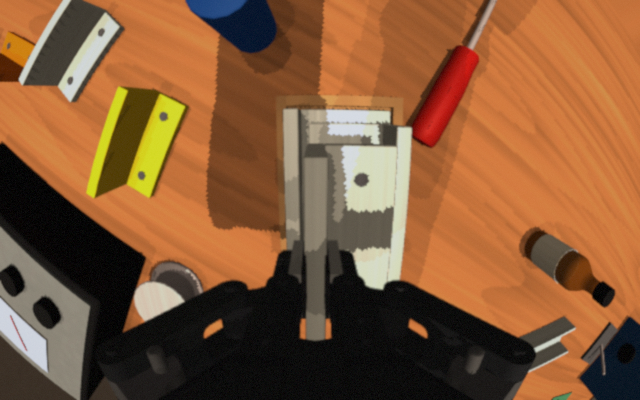

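View pics/s10c.png

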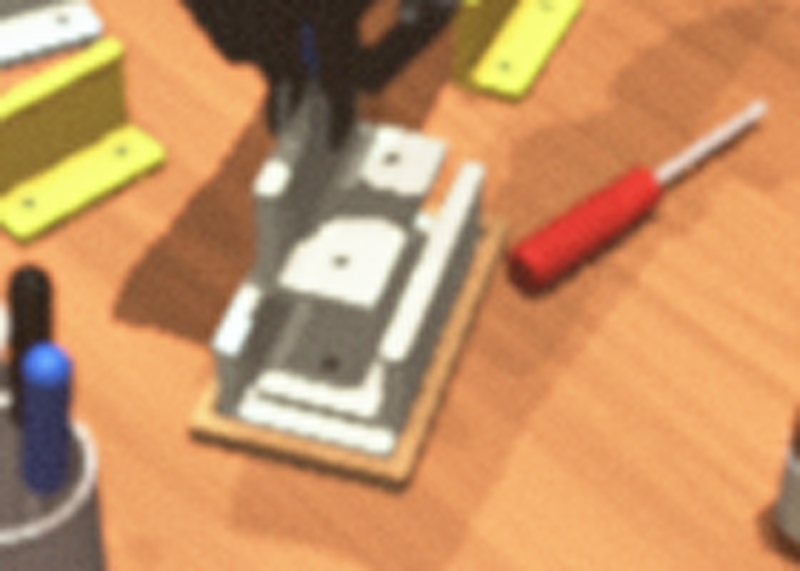

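Emit:
jog_arm:
  motion:
    - [0, [0.0004, 0.01, 0], [0, -0.4, 0]]
    - [0, [0, 0.01, 0], [0, 0, 0]]
    - [0, [0, 0.01, 0], [0, 0, 0]]
    - [0, [0, 0, 0], [0, 0, 0]]
    - [0, [0, 0, 0], [0, 0, 0]]

```text
clock: 16.1
tcp_pos: [0.6015, -0.0574, 0.1023]
orientation: [-1.525, -0.439, 0.442]
contact_force: [0.6, 0.2, -2.7]
grip_width: 0.0083
```

Run:
```python
from h import *
from bench import r
print(plan(r,[.6,-.0574,.0835],122.1), r.get_obs()["tcp_pos"], tool(r.get_obs())[0][:,1])
f=look(r,"wrist","w11")
c=f["image"][80:330,240:480,::-1];cv2.imwrite("pics/w11c.png",cv2.resize(c,(576,600),interpolation=cv2.INTER_CUBIC))
```

```text
(array([-0.0013,  0.0188,  0.0008]), np.float64(0.1)) [ 0.60151305 -0.0573817   0.10231416] [-1.61508114e-03  1.63625469e-05 -9.99998696e-01]
```

View pics/w11c.png

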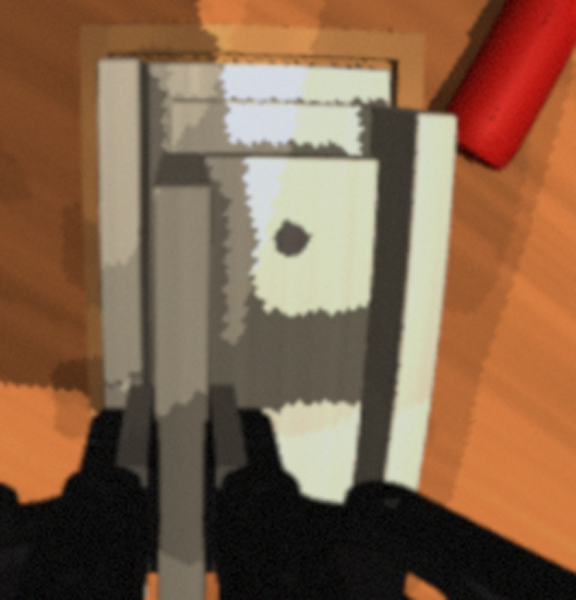

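Emit:
jog_arm:
  motion:
    - [0, [-0.0013, 0.01, 0.0004], [0, 0, 0]]
    - [0, [0, 0.006, 0], [0, 0, 0]]
    - [0, [0, 0, 0], [0, 0, 0]]
    - [0, [0, 0.002, 0], [0, 0, 0]]
    - [0, [0, 0, 0], [0, 0, 0]]
    - [0, [0, 0, 0], [0, 0, 0]]

```text
clock: 16.65
tcp_pos: [0.6009, -0.0576, 0.0852]
orientation: [-1.525, -0.441, 0.441]
contact_force: [0.9, 0.2, -3.9]
grip_width: 0.008
```

Emit:
jog_arm:
  motion:
    - [0, [0, 0.0015, 0], [0, 0, 0]]
    - [0, [0, 0, 0], [0, 0, 0]]
    - [0, [0, 0.001, 0], [0, 0, 0]]
    - [0, [0, 0, 0], [0, 0, 0]]

```text
clock: 16.98
tcp_pos: [0.6009, -0.0577, 0.0827]
orientation: [-1.526, -0.441, 0.441]
contact_force: [1.2, 0.1, -4.0]
grip_width: 0.0083
```

Emit:
jog_arm:
  motion:
    - [0, [0, 0.001, 0], [0, 0, 0]]
    - [0, [0, 0, 0], [0, 0, 0]]
    - [0, [0, 0.001, 0], [0, 0, 0]]
    - [0, [0, 0, 0], [0, 0, 0]]

```text
clock: 17.32
tcp_pos: [0.6011, -0.0577, 0.0825]
orientation: [-1.527, -0.441, 0.441]
contact_force: [-5.7, -1.7, 13.3]
grip_width: 0.0079
```

Emit:
jog_arm:
  motion:
    - [0.15, [0, -0.001, 0], [0, 0, 0]]
    - [0.25, [0, 0, 0], [0, 0, 0]]
    - [0.3, [0, 0, 0], [0, 0, 0]]
    - [0.3, [0, -0.015, 0], [0, 0, 0]]
    - [0.3, [0, -0.03, 0], [0, 0, 0]]
    - [0.3, [0, -0.035, 0], [0, 0, 0]]
    - [0.3, [0, -0.035, 0], [0, 0, 0]]
    - [0.3, [0, -0.02, 0], [0, 0, 0]]
    - [0.3, [0, 0, 0], [0, 0, 0]]

```text
clock: 18.07
tcp_pos: [0.6037, -0.0567, 0.223]
orientation: [-1.528, -0.448, 0.434]
contact_force: [1.3, 0.4, -0.4]
grip_width: 0.0255
```

Run:
```python
from h import *
from bench import r
print(plan(r,[.588,-.334,.24],76), r.get_obs()["tcp_pos"])
look(r,"wrist","w12");f=look(r,"scene","s12")
c=f["image"][160:260,260:400,::-1];cv2.imwrite("pics/s12c.png",cv2.resize(c,(800,571),interpolation=cv2.INTER_CUBIC))
```

```text
(array([-0.1612, -0.0171, -0.2262]), np.float64(46.3)) [ 0.6037335  -0.05670747  0.22299227]
```

View pics/w12.png

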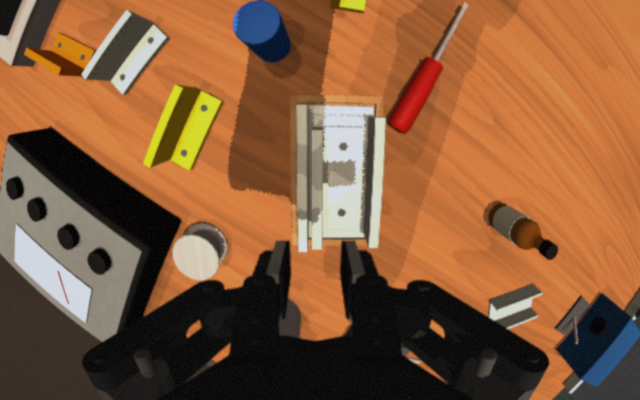

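View pics/s12c.png

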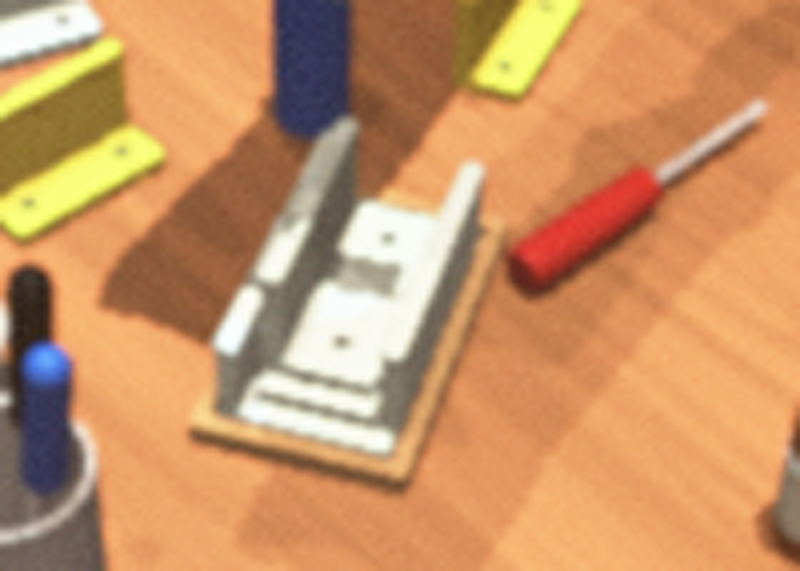

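The bare aluminium angle at top-image (412,190) is the small one. The yellow pieces at (372,178) and (353,265) and the orange one at (450,177) are look-alikes. The enlarged crop showed that the bare one is 90 mm long with a 60 mm upright.

Emit:
jog_arm:
  motion:
    - [0.4, [-0.0202, 0, -0.0283], [0, 0, 0]]
    - [0.4, [-0.0202, 0, -0.0283], [0, 0, 0]]
    - [0.4, [-0.0202, 0, -0.0283], [0, 0, 0]]
    - [0.4, [-0.0202, 0, -0.0283], [0, 0, 0]]
    - [0.4, [-0.0202, 0, -0.0283], [0, 0, 0]]
    - [0.4, [-0.0202, 0, -0.0283], [0, 0, 0]]
    - [0.4, [-0.0202, 0, -0.0283], [0, 0, 0]]
    - [0.4, [-0.0202, 0, -0.0283], [0, 0, 0]]
    - [0.4, [0, 0, 0], [0, 6.6, 0]]
    - [0.4, [0, 0, 0], [0, 6.6, 0]]

```text
clock: 19.0
tcp_pos: [0.5828, -0.3389, 0.2142]
orientation: [-1.554, -0.25, 0.255]
contact_force: [0.2, 0.2, 0.9]
grip_width: 0.0341
```

Emit:
jog_arm:
  motion:
    - [0.4, [0, 0, 0], [0, 6.6, 0]]
    - [0.4, [0, 0, 0], [0, 6.6, 0]]
    - [0.4, [0, 0, 0], [0, 6.6, 0]]
    - [0.4, [0, 0, 0], [0, 6.6, 0]]
    - [0.4, [0, 0, 0], [0, 6.6, 0]]
    - [0.4, [0, 0, 0], [0, 0, 0]]
    - [0.4, [0, 0, 0], [0, 0, 0]]

```text
clock: 19.58
tcp_pos: [0.5843, -0.335, 0.2155]
orientation: [-1.562, 0.19, -0.187]
contact_force: [-0.3, -0.4, 0.1]
grip_width: 0.0343
```

Run:
```python
from h import *
from bench import r
print(plan(r,[.5885,-.335,.1],76), r.get_obs()["tcp_pos"],np.degrees(r.get_obs()["joints"]).round())
look(r,"wrist","w13");f=look(r,"top","t13")
P=cloud(f);I=f["image"].astype(int);sat=(I.max(-1)-I.min(-1))
print((sat<70).sum())
xb=np.array([.848,.53]);yb=np.array([-.53,.848]);o=np.array([.6062,-.0686])
m=(np.linalg.norm(P[...,:2]-np.array([.587,-.035]),axis=-1)<.13)&(P[...,2]>.04)&(P[...,2]<.095)&(sat<70)
q=P[m];t=(q[:,:2]-o)@yb
for nm,y0,z0 in (("B",0,.054),("M",.014,.084),("L",.07,.064)):
    r_=q[(abs(t-y0)<.014)&(abs(q[:,2]-z0)<.006)];mm=r_[:,:2].mean(0);V=np.linalg.svd(r_[:,:2]-mm)[2];dd=V[0];s=(r_[:,:2]-mm)@dd
    mid=mm+dd*(s.min()+s.max())/2
    print(nm,len(r_),np.degrees(np.arctan2(dd[1],dd[0])).round(1),mid.round(4),np.ptp(s).round(4),"y",((mid-o)@yb).round(4),"x",((mid-o)@xb).round(4),r_[:,2].mean().round(4))
```

```text
(array([0.0043, 0.1155, 0.001 ]), np.float64(0.3)) [ 0.58434142 -0.33498827  0.21553767] [ 47.  33. -33.  89.  19.  64.  86.]
75063
B 200 -148.1 [ 0.6065 -0.0686] 0.1492 y -0.0002 x 0.0003 0.0546
M 153 -148.0 [ 0.6003 -0.0554] 0.1089 y 0.0144 x 0.002 0.0846
L 173 -147.9 [ 0.5691 -0.0072] 0.1291 y 0.0718 x 0.0011 0.0649
```

View pics/w13.png

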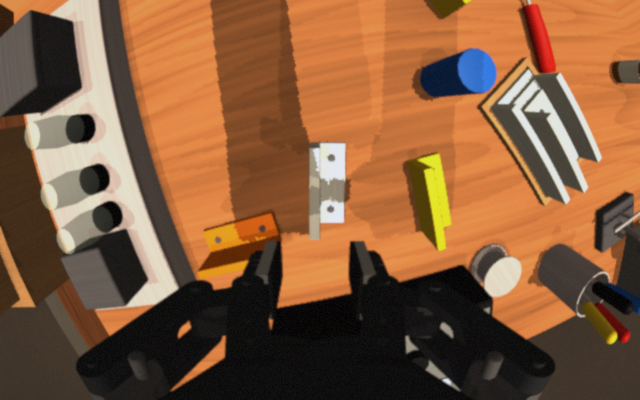

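Emit:
jog_arm:
  motion:
    - [0.4, [0.0043, 0.0355, 0.0005], [0, 0.3, 0]]
    - [0.4, [0, 0.035, 0], [0, 0, 0]]
    - [0.4, [0, 0.035, 0], [0, 0, 0]]
    - [0.4, [0, 0.01, 0], [0, 0, 0]]
    - [0.4, [0, 0, 0], [0, 0, 0]]
    - [0.4, [0, 0, 0], [0, 0, 0]]

```text
clock: 20.18
tcp_pos: [0.5896, -0.3359, 0.1018]
orientation: [-1.562, 0.195, -0.195]
contact_force: [0.4, -0.4, 0.8]
grip_width: 0.0342
```

Run:
```python
from h import *
from bench import r
print(plan(r,[.5885,-.3355,.056],76), r.get_obs()["tcp_pos"])
look(r,"wrist","w14")
```

```text
(array([-0.0012,  0.0458,  0.0001]), np.float64(-0.2)) [ 0.5895829  -0.33589017  0.10175728]
```

View pics/w14.png

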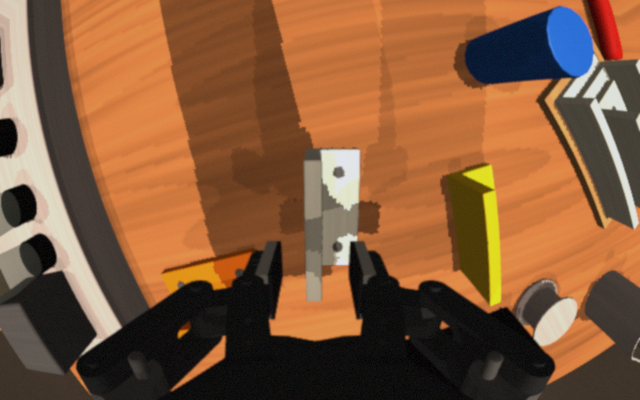

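Run:
```python
from h import *
from bench import r
o=r.get_obs();M=tool(o)[0]
f=dict(np.load("top0.npz"));P=cloud(f);I=f["image"].astype(int);sat=(I.max(-1)-I.min(-1))
m=(np.linalg.norm(P[...,:2]-o["tcp_pos"][:2],axis=-1)<.15)&(P[...,2]>.012)
q=(P[m]-o["tcp_pos"])@M  # tool coords
k=(q[:,2]<-.02)&(abs(q[:,0])<.045);print(len(q),q[k][np.argsort(-q[k][:,2])][:12].round(3))
k=(q[:,2]>.02)&(abs(q[:,0])<.03);print(q[k][np.argsort(q[k][:,2])][:6].round(3))
```

```text
1237 [[ 0.04   0.088 -0.045]
 [ 0.037  0.088 -0.046]
 [ 0.034  0.09  -0.047]
 [ 0.044  0.09  -0.048]
 [ 0.035  0.09  -0.049]
 [ 0.045  0.091 -0.051]
 [ 0.042  0.09  -0.051]
 [ 0.038  0.089 -0.051]
 [ 0.033  0.09  -0.053]
 [ 0.034  0.09  -0.056]
 [ 0.04   0.09  -0.057]
 [ 0.037  0.09  -0.058]]
[[ 0.001  0.09   0.02 ]
 [-0.014  0.089  0.02 ]
 [-0.026  0.091  0.021]
 [ 0.007  0.091  0.021]
 [ 0.022  0.089  0.022]
 [-0.024  0.088  0.022]]
```

Emit:
jog_arm:
  motion:
    - [0.4, [-0.0012, 0.025, 0], [0, 0, 0]]
    - [0.4, [0, 0.02, 0], [0, 0, 0]]
    - [0.4, [0, 0, 0], [0, 0, 0]]
    - [0, [0, 0, 0], [0, 0, 0]]
    - [0, [0, 0, 0], [0, 0, 0]]
    - [0, [0, 0, 0], [0, 0, 0]]
    - [0, [0, 0, 0], [0, 0, 0]]

```text
clock: 20.82
tcp_pos: [0.5896, -0.3365, 0.0586]
orientation: [-1.563, 0.193, -0.199]
contact_force: [-0.1, -0.9, 7.0]
grip_width: 0.0084
```

Emit:
jog_arm:
  motion:
    - [0, [0, -0.01, 0], [0, 0, 0]]
    - [0, [0, -0.03, 0], [0, 0, 0]]
    - [0, [0, -0.035, 0], [0, 0, 0]]
    - [0, [0, -0.035, 0], [0, 0, 0]]
    - [0, [0, -0.035, 0], [0, 0, 0]]
    - [0, [0, -0.035, 0], [0, 0, 0]]
    - [0, [0, -0.01, 0], [0, 0, 0]]
    - [0, [0, 0, 0], [0, 0, 0]]

```text
clock: 21.48
tcp_pos: [0.5897, -0.3358, 0.2506]
orientation: [-1.564, 0.19, -0.2]
contact_force: [0.5, 0.0, -2.5]
grip_width: 0.0082
```

Run:
```python
from h import *
from bench import r
yb=np.array([-.53,.848]);t=np.array([.6011,-.0577])+yb*(.0575-.0146); print(t)
print(plan(r,[t[0],t[1],.24],-58), r.get_obs()["tcp_pos"])
look(r,"wrist","w15")
```

```text
[ 0.578363  -0.0213208]
(array([-0.0885,  0.0095,  0.302 ]), np.float64(133.7)) [ 0.58969726 -0.33576196  0.25055869]
```

View pics/w15.png

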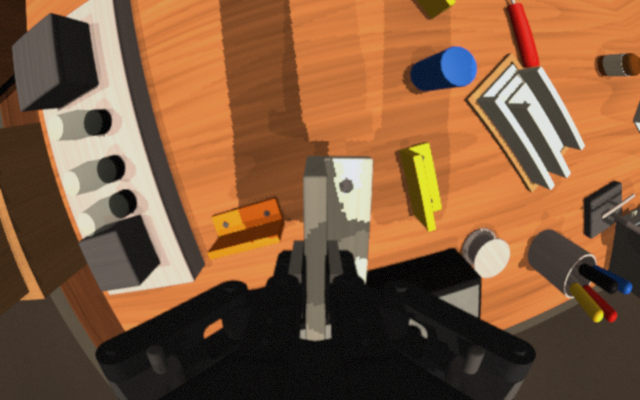

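Emit:
jog_arm:
  motion:
    - [0, [-0.0098, 0, 0.0336], [0, 0, 0]]
    - [0, [-0.0098, 0, 0.0336], [0, 0, 0]]
    - [0, [-0.0098, 0, 0.0336], [0, 0, 0]]
    - [0, [-0.0098, 0, 0.0336], [0, 0, 0]]
    - [0, [-0.0098, 0, 0.0336], [0, 0, 0]]
    - [0, [-0.0098, 0, 0.0336], [0, 0, 0]]
    - [0, [-0.0098, 0, 0.0336], [0, 0, 0]]
    - [0, [-0.0098, 0, 0.0336], [0, 0, 0]]
    - [0, [-0.0098, 0, 0.0336], [0, 0, 0]]
    - [0, [0, 0, 0], [0, 7, 0]]

```text
clock: 22.37
tcp_pos: [0.5745, -0.0113, 0.244]
orientation: [-1.548, 0.286, -0.278]
contact_force: [0.2, 1.4, -1.5]
grip_width: 0.0084
```

Emit:
jog_arm:
  motion:
    - [0, [0, 0, 0], [0, 7, 0]]
    - [0, [0, 0, 0], [0, 7, 0]]
    - [0, [0, 0, 0], [0, 7, 0]]
    - [0, [0, 0, 0], [0, 7, 0]]
    - [0, [0, 0, 0], [0, 7, 0]]
    - [0, [0, 0, 0], [0, 7, 0]]
    - [0, [0, 0, 0], [0, 7, 0]]
    - [0, [0, 0, 0], [0, 7, 0]]
    - [0, [0, 0, 0], [0, 7, 0]]
    - [0, [0, 0, 0], [0, 7, 0]]

```text
clock: 23.2
tcp_pos: [0.5751, -0.0211, 0.2431]
orientation: [-1.2, 1.234, -1.227]
contact_force: [0.3, 0.1, -2.2]
grip_width: 0.0084
```

Emit:
jog_arm:
  motion:
    - [0, [0, 0, 0], [0, 7, 0]]
    - [0, [0, 0, 0], [0, 7, 0]]
    - [0, [0, 0, 0], [0, 7, 0]]
    - [0, [0, 0, 0], [0, 7, 0]]
    - [0, [0, 0, 0], [0, 7, 0]]
    - [0, [0, 0, 0], [0, 7, 0]]
    - [0, [0, 0, 0], [0, 7, 0]]
    - [0, [0, 0, 0], [0, 7, 0]]
    - [0, [0, 0, 0], [0, 0.7, 0]]
    - [0, [0, 0, 0], [0, 0, 0]]

```text
clock: 24.03
tcp_pos: [0.5757, -0.0208, 0.244]
orientation: [-0.554, 1.905, -1.904]
contact_force: [-0.3, 0.4, -2.4]
grip_width: 0.0082
```

Run:
```python
from h import *
from bench import r
print(plan(r,[.5784,-.0213,.13],-58), r.get_obs()["tcp_pos"], tool(r.get_obs())[0][:,1])
```

```text
(array([-0.0025,  0.114 ,  0.002 ]), np.float64(0.2)) [ 0.57568006 -0.02084097  0.2439622 ] [-4.02359011e-03 -3.48740082e-04 -9.99991845e-01]
```

Emit:
jog_arm:
  motion:
    - [0, [-0.002, 0.014, 0.0015], [0, 0.2, 0]]
    - [0, [0, 0.035, 0], [0, 0, 0]]
    - [0, [0, 0.035, 0], [0, 0, 0]]
    - [0, [0, 0.03, 0], [0, 0, 0]]
    - [0, [0, 0, 0], [0, 0, 0]]
    - [0, [0, 0, 0], [0, 0, 0]]

```text
clock: 24.53
tcp_pos: [0.5779, -0.0211, 0.1304]
orientation: [-0.551, 1.909, -1.906]
contact_force: [0.6, 0.8, -2.1]
grip_width: 0.0086
```

Run:
```python
from h import *
from bench import r
print(plan(r,[.5784,-.0213,.0926],-58), r.get_obs()["tcp_pos"], tool(r.get_obs())[0][:,1])
look(r,"wrist","w16");f=look(r,"scene","s16")
c=f["image"][160:260,260:400,::-1];cv2.imwrite("pics/s16c.png",cv2.resize(c,(800,571),interpolation=cv2.INTER_CUBIC))
```

```text
(array([-0.0005,  0.0378,  0.0006]), np.float64(-0.0)) [ 0.57786452 -0.02108337  0.1303995 ] [-5.02117803e-03  1.15358479e-04 -9.99987387e-01]
```

View pics/w16.png

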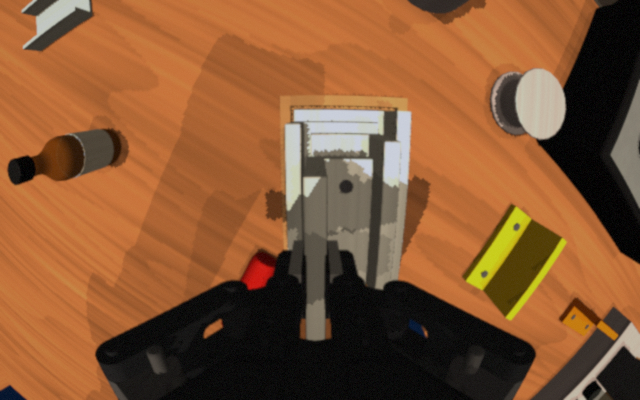

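View pics/s16c.png

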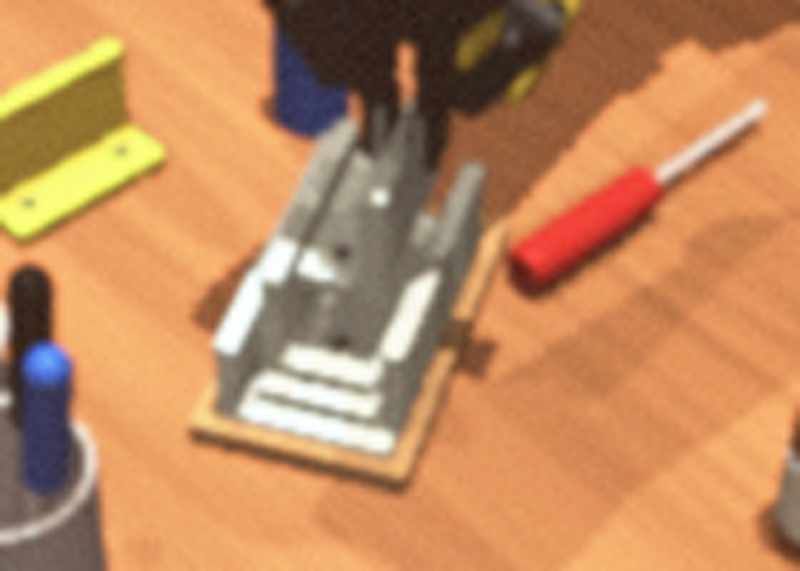

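Emit:
jog_arm:
  motion:
    - [0, [0, 0.012, 0.0004], [0, 0, 0]]
    - [0, [0, 0.012, 0], [0, 0, 0]]
    - [0, [0, 0, 0], [0, 0, 0]]
    - [0, [0, 0, 0], [0, 0, 0]]

```text
clock: 24.97
tcp_pos: [0.5791, -0.0214, 0.1075]
orientation: [-0.546, 1.908, -1.907]
contact_force: [0.7, 0.6, -1.5]
grip_width: 0.0084
```

Run:
```python
from h import *
from bench import r
print(plan(r,[.5784,-.0213,.0926],-58), r.get_obs()["tcp_pos"], tool(r.get_obs())[0][:,1])
f=look(r,"wrist","w17")
c=f["image"][80:330,240:480,::-1];cv2.imwrite("pics/w17c.png",cv2.resize(c,(576,600),interpolation=cv2.INTER_CUBIC))
```

```text
(array([ 0.0005,  0.0149, -0.0004]), np.float64(-0.2)) [ 0.57909651 -0.02140883  0.10748893] [-1.52189352e-03 -1.34078281e-04 -9.99998833e-01]
```

View pics/w17c.png

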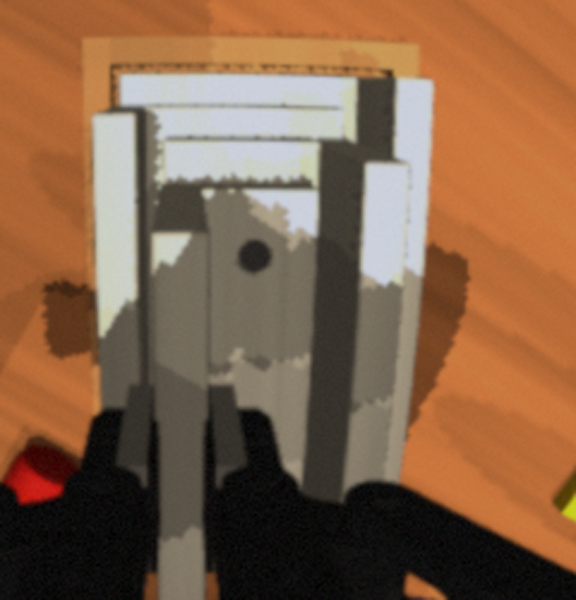

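Everything lies between the uprights, so I carry on down to contact.

Emit:
jog_arm:
  motion:
    - [0, [0, 0.008, 0], [0, 0, 0]]
    - [0, [0, 0.005, 0], [0, 0, 0]]
    - [0, [0, 0, 0], [0, 0, 0]]
    - [0, [0, 0.001, 0], [0, 0, 0]]
    - [0, [0, 0, 0], [0, 0, 0]]
    - [0, [0, 0, 0], [0, 0, 0]]

```text
clock: 25.52
tcp_pos: [0.5798, -0.0213, 0.0942]
orientation: [-0.544, 1.907, -1.907]
contact_force: [0.3, 0.7, -2.6]
grip_width: 0.0084
```

Emit:
jog_arm:
  motion:
    - [0, [0, 0.001, 0], [0, 0, 0]]
    - [0, [0, 0, 0], [0, 0, 0]]
    - [0, [0, 0, 0], [0, 0, 0]]

```text
clock: 25.77
tcp_pos: [0.5798, -0.0214, 0.0932]
orientation: [-0.544, 1.907, -1.907]
contact_force: [-0.3, -1.0, -2.0]
grip_width: 0.008
```

Emit:
jog_arm:
  motion:
    - [0, [0, 0.0012, 0], [0, 0, 0]]
    - [0, [0, 0, 0], [0, 0, 0]]
    - [0, [0, 0, 0], [0, 0, 0]]

```text
clock: 26.02
tcp_pos: [0.58, -0.0212, 0.0925]
orientation: [-0.543, 1.907, -1.907]
contact_force: [-2.1, 1.2, 5.0]
grip_width: 0.0083
```

Emit:
jog_arm:
  motion:
    - [0.15, [0, 0, 0], [0, 0, 0]]
    - [0.25, [0, 0, 0], [0, 0, 0]]
    - [0.3, [0, 0, 0], [0, 0, 0]]
    - [0.3, [0, -0.015, 0], [0, 0, 0]]
    - [0.3, [0, -0.03, 0], [0, 0, 0]]
    - [0.3, [0, -0.035, 0], [0, 0, 0]]
    - [0.3, [0, -0.035, 0], [0, 0, 0]]
    - [0.3, [0, -0.02, 0], [0, 0, 0]]
    - [0.3, [0, 0, 0], [0, 0, 0]]

```text
clock: 26.77
tcp_pos: [0.5827, -0.0212, 0.2322]
orientation: [-0.534, 1.902, -1.906]
contact_force: [0.5, 0.5, 0.4]
grip_width: 0.0254
```

Run:
```python
from h import *
from bench import r
print(plan(r,[.48,-.36,.24],-58), r.get_obs()["tcp_pos"])
look(r,"wrist","w18")
```

```text
(array([ 0.2658, -0.0088,  0.2338]), np.float64(-0.2)) [ 0.58269987 -0.02119512  0.23223289]
```

View pics/w18.png

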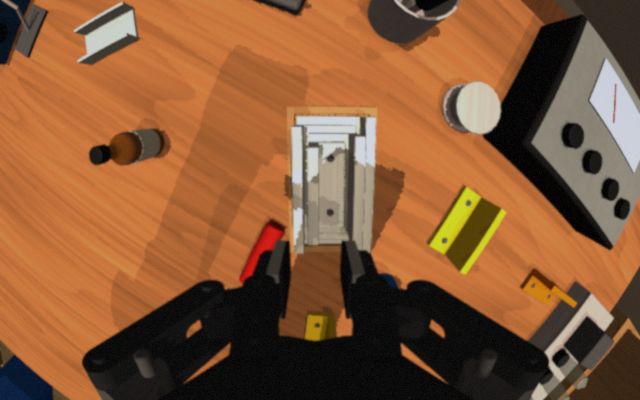

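Move the arm aside so the top camera can check the stack.

Emit:
jog_arm:
  motion:
    - [0.3, [0.0265, 0, 0.0234], [0, 0, 0]]
    - [0.3, [0.0265, 0, 0.0234], [0, 0, 0]]
    - [0.3, [0.0265, 0, 0.0234], [0, 0, 0]]
    - [0.3, [0.0265, 0, 0.0234], [0, 0, 0]]
    - [0.3, [0.0265, 0, 0.0234], [0, 0, 0]]
    - [0.3, [0.0265, 0, 0.0234], [0, 0, 0]]
    - [0.3, [0.0265, 0, 0.0234], [0, 0, 0]]
    - [0.3, [0.0265, 0, 0.0234], [0, 0, 0]]
    - [0.3, [0, 0, 0], [0, 0, 0]]
    - [0.3, [0, 0, 0], [0, 0, 0]]

```text
clock: 27.65
tcp_pos: [0.4964, -0.2947, 0.2253]
orientation: [-0.542, 1.912, -1.91]
contact_force: [-1.2, 1.8, 0.1]
grip_width: 0.0252
```

Run:
```python
from h import *
from bench import r
f=look(r,"top","t19");look(r,"scene","s19")
P=cloud(f);I=f["image"].astype(int);sat=(I.max(-1)-I.min(-1))
xb=np.array([.848,.53]);yb=np.array([-.53,.848]);o=np.array([.6062,-.0686])
m=(np.linalg.norm(P[...,:2]-np.array([.587,-.035]),axis=-1)<.13)&(P[...,2]>.04)&(P[...,2]<.105)&(sat<70)
q=P[m];t=(q[:,:2]-o)@yb
for nm,y0,z0 in (("B",0,.054),("M",.014,.084),("L",.07,.064),("S",.056,.094)):
    r_=q[(abs(t-y0)<.014)&(abs(q[:,2]-z0)<.006)];mm=r_[:,:2].mean(0);V=np.linalg.svd(r_[:,:2]-mm)[2];dd=V[0];s=(r_[:,:2]-mm)@dd
    mid=mm+dd*(s.min()+s.max())/2
    print(nm,len(r_),np.degrees(np.arctan2(dd[1],dd[0])).round(1),mid.round(4),np.ptp(s).round(4),"y",((mid-o)@yb).round(4),"x",((mid-o)@xb).round(4),r_[:,2].mean().round(4))
c=f["image"][150:245,250:380,::-1];cv2.imwrite("pics/t19c.png",cv2.resize(c,(800,585),interpolation=cv2.INTER_CUBIC))
g=np.load("top0.npz")["image"].astype(int);d=np.abs(g-f["image"]).sum(-1)>60
for n,(u,v) in dict(chan=(190,190),bot=(235,218),cap=(363,220),spool=(343,137),driver=(306,245)).items(): print(n,d[v-14:v+14,u-14:u+14].sum())
```

```text
B 197 -148.0 [ 0.6064 -0.0685] 0.1482 y 0.0 x 0.0003 0.0546
M 154 -148.0 [ 0.6007 -0.0552] 0.1086 y 0.0143 x 0.0024 0.0845
L 185 -147.9 [ 0.5693 -0.0077] 0.1288 y 0.0712 x 0.001 0.0646
S 126 -147.4 [ 0.5797 -0.0185] 0.0898 y 0.0566 x 0.0041 0.0947
chan 0
bot 0
cap 2
spool 0
driver 0
```

View pics/t19c.png

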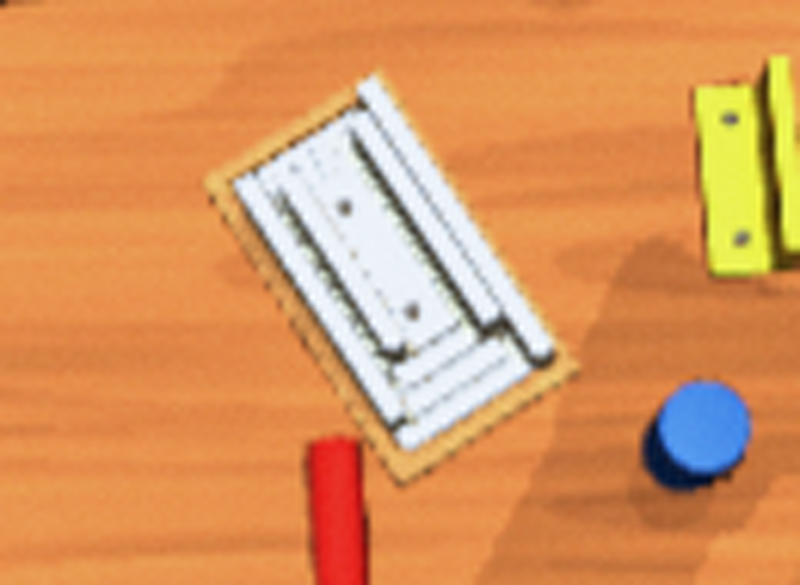

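View pics/s19.png

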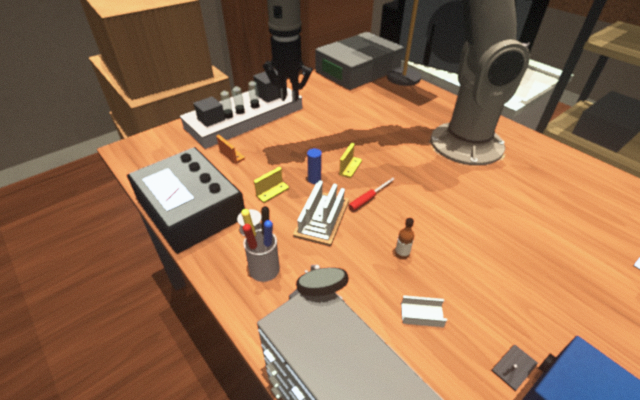

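All in tolerance and the bystanders are unmoved. I'm handing in.

```bash
python3 -c "
from bench import r
print(r.hand_in(), r.get_obs()['clock'])"
```

```text
the job is handed in; nothing more can be done
the job is handed in; nothing more can be done
```

I packed the large, middle and small angles onto the base angle in that order, with the upright legs alternating sides, then handed the job in at about 28 s of the 72 s. No verdict was reported.

The last check was with the top camera, after moving the arm clear. Positions are measured from the base angle's middle point:

| Angle | y (mm) | Allowed y (mm) | x (mm) | Allowed x (mm) | Top edge height, seen / expected (mm) |
|---|---|---|---|---|---|
| Large | 71 | 62–82 | 1 | ±13 | 64.6 / 64 |
| Middle | 14 | 7–26 | 2 | ±20 | 84.5 / 84 |
| Small | 57 | 46–73 | 4 | ±26 | 94.7 / 94 |

- **Alignment:** all three lie parallel to the base angle within about 0.6°. The top-edge heights show each flat leg seated on the one below.
- **Bystanders:** the channel, bottle, capacitor, spool and screwdriver show no change against the first picture. I never touched the yellow and orange look-alikes.
- **Disagreement:** the top and scene cameras differed by 1–4 mm in position, and the robot's own readings were about 2 mm off the top camera. I placed each piece relative to the ones already down, so this did not matter. No check failed.

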